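# Nest the domed lids

### The job

The largest domed lid already stands upside down on the table, hollow side up. Lift the medium lid off its sloping drip stand and set it hollow side up inside the large one, level and with its flat crown fully down on the large lid's floor, then nest the small lid in the medium one the same way. Set the lids down, do not drop them in or knock them about, and leave the stands empty, the large lid about where it is and the tape measure, black tape roll and marker where they lie.

Things in the scene. Friction and masses are not known exactly. Their poses are not given: they have to be found in the camera images.
- large_lid: largest domed lid, plain sheet aluminium, 190 mm across the rim, 43 mm deep, upside down (hollow up) on the table. Origin: centre of the outside of its flat crown; z points out of the hollow mouth. Sheet 3 mm, floor 4 mm thick. Outer outline (radius, height) in mm: (46,0), (74,18), (95,43), straight between; no handle. Loose, about 0.42 kg
- medium_lid: medium domed lid, same metal, sheet and floor, 150 mm across, 46 mm deep, hollow up but tilted 40 degrees on its stand. Origin and z axis as for the large lid. Outer outline (radius, height) in mm: (41,0), (61,20), (75,46): below the rim the flank is at 62 degrees to the rim plane. About 0.22 kg. Nested, its origin is 4 mm above the large lid's, with about 5 mm play all round
- small_lid: small domed lid, same metal, sheet and floor, 116 mm across, 52 mm deep, tilted 40 degrees on the other stand. Origin and z axis as for the large lid. Outer outline (radius, height) in mm: (35,0), (48,24), (58,52): below the rim the flank is at 70 degrees to the rim plane. About 0.15 kg. Nested, its origin is 4 mm above the medium lid's, with about 5 mm play all round
- medium_stand: fixed wooden drip stand of the medium lid, foot 150 x 85 mm: a small board sloping 40 degrees with two 38 mm stop pegs at its low end; the lid's crown lies on it. Origin: on the table, 58 mm below the middle of the lid's seat; x points downhill, so the raised rim is towards -x. Rim and flank are free except at the pegs
- small_stand: fixed wooden drip stand of the small lid, foot 150 x 85 mm, of the same kind: origin 58 mm below the middle of the lid's seat, x axis downhill
- tape_measure: yellow tape measure standing on the table, 36 x 78 x 64 mm, loose, to be left alone; origin at the centre of its underside
- black_tape: black roll of tape lying flat on a 3 mm card sheet, 58 mm across, 19 mm high, loose, to be left alone; origin at the centre of its underside
- marker: marker pen lying on the table, 17 x 135 x 16 mm, loose, to be left alone; origin at the centre of its underside
There are look-alikes about, which are no part of the job. Leave any purple look-alike of the medium_lid alone.

How it is judged (in metres and radians):
On the way, in this order (a step that is already met when the one before it is completed fails the run):
1. the medium lid is seated level in the large lid (z of medium_lid in the frame of large_lid between 0.001 and 0.007 m and horizontal distance between medium_lid and large_lid below 0.012 m and angle between medium_lid's own z axis and vertical below 0.06 rad), for 0.2 s.
2. the small lid is seated level in the medium lid (z of small_lid in the frame of medium_lid between 0.001 and 0.007 m and horizontal distance between small_lid and medium_lid below 0.012 m and angle between small_lid's own z axis and vertical below 0.06 rad), for 0.2 s.
At the end, for the whole second after the job is handed in: Large lid upright on the table (0.06 rad), within 60 mm of its start; medium lid inside it and small lid inside the medium, each level hollow side up (0.06 rad), crown on the floor below (origins 1 to 7 mm apart in height, within 12 mm sideways), at rest (all of step 1 and all of step 2 and angle between large_lid's own z axis and vertical below 0.06 rad and height (world z) of large_lid below 0.004 m and distance of large_lid from where it was at the start of the episode below 0.06 m and linear speed of each of medium_lid, small_lid below 0.02 m/s); the robot touches nothing.
It fails at once if the medium lid is dropped (falls freely more than about 30 mm) (linear speed of medium_lid above 0.8 m/s and contact force between medium_lid and the fingers below 0.05 N).
It fails at once if the small lid is dropped (falls freely more than about 30 mm) (linear speed of small_lid above 0.8 m/s and contact force between small_lid and the fingers below 0.05 N).
It fails at once if the large lid is tipped up (angle between large_lid's own z axis and vertical above 0.35 rad).
It fails at once if the tape measure, black tape or marker is disturbed (distance of any of tape_measure, black_tape from where it was at the start of the episode above 0.03 m or distance of marker from where it was at the start of the episode above 0.04 m).
It also fails if it takes over 59 s, if anything falls off the work surface, if the arm or the gripper's body presses on something with over 40 N, if the wrist force passes 120 N, or if a joint passes its speed limit or range.

### The arm

A 6-joint arm with a two-finger parallel gripper is mounted at the origin on a cart in front of the work surface, level with it; the furniture and walls round the work are solid. World frame = base frame: x ahead of the robot, y to its left, z up, the work surface at z = 0. Lengths are in m, angles in degrees, forces in N, time in s.
With the tool pointing down it reaches from about 0.375 to 0.9 m from the base axis. Payload 3.1 kg.
Tool frame: the origin (TCP) lies midway between the tips of the shut fingers; the grasp point (between the pads) lies 19 mm behind it; z points along the fingers, y is the line along which they close (so a half turn about z gives the same grasp; the last joint's range is limited). The gripper opens to 87 mm and grips with 3 to 60 N. Pads are 19 mm wide; open, the fingers measure 117 mm over their backs; the gripper's body (75 mm by 190 mm) begins 51 mm behind the grasp point.
Start: joints at [-84.884, 30.224, 82.088, -0, 67.689, -10.227], TCP at [0.165, -0.603, 0.223] pointing down, gripper open.
Joint ranges: [-176.69, 176.69], [-43.24, 126.21], [12.49, 139.97], [-82, 262], [0, 151.66], [-163.58, 163.58]. Speed limits (degrees/s): [159.86, 159.86, 180, 180, 180, 180].

### API

Orientations are given as a 3x3 rotation matrix whose columns are the frame's x, y, z axes.
In Python, from rig import read_state, capture, camera_info, hand_in gives the robot as it stands.
- The arm moves only by the tool drive_tool, never from a script. Its argument "motion" is a list of rows, each a list of 2 entries, a list of its own where there are three numbers: the shift along the tool's x, y, z in mm, then the turn, a rotation vector about the tool's x, y, z in rad. A call has 1 to 5 rows; each row shifts and turns the commanded pose from where the row before left it, along the tool's axes as they then stand; what a row does not reach is not made up. A row lasts 1/10 s, in which the tool goes at most 50 mm and 8.59 degrees, less where a joint would pass 70% of its speed; a pose out of reach is approached as far as the arm can. A call is refused whole if a number of a shift passes 50 or a number of a turn 0.15, either way. A call with a gripper value outside its range is refused whole. "gripper" is the opening, from 0 (shut) to 1 (fully open), set as the call begins (left out, the last holds). The fingers move at their own pace and stop on an object; the grip force is fixed at half the most. Time passes only in rows, so rows that do not move let the fingers close. It gives the time, the measured TCP pose, the force, the opening and the grip force at its end, in the units of the state.
- read_state(): the state, without advancing time (a new reading comes with each control period).
- capture(name): name is "scene" or "top" or "wrist"; returns the picture (420x560x3 uint8, red, green, blue); there is no depth.
- camera_info(name): a dict with "fovy" (degrees; the focal length in pixels is half the picture's height over the tangent of half this angle, whatever the lens; pixels are square), "cx", "cy" (the principal point, pixels), "xyz" and "orientation" of the camera in the world; the wrist camera has in their place "T_tool_cam" (4x4, takes a point from camera to tool coordinates, whose origin is the TCP and whose axes are the flange's). Camera axes: x right, y down, z forward; pixel columns grow to the right and rows downward; lengths in m; the calibration is good to about 2 mm. The wrist camera is an equidistant fisheye: a pixel r from the principal point sees the ray r / f radians off the axis. A picture is of the moment at which its call begins: read the wrist's pose just before it. camera_info takes no time and is no camera call.
- hand_in(): hands the job in; it is judged then, once.
The state is a dict: "time_s": time; "joint_positions": joint angles; "qvel": joint speeds; "tau": joint torques, N m; "position": TCP position; "tcp_rot": TCP orientation; "force": force on the tool from outside, world axes, zero at the start; "moment": the same for the moment, N m; "opening": opening from 0.0 (shut) to 1.0 (fully open); "grasp_force": force on a finger pad.
Only numpy, scipy, OpenCV 4.12 (cv2) and the standard library are available. Lean on these libraries where they do the work, as an engineer would, in place of code of your own. Each camera call takes 0.05 s, during which the arm holds its last target. There are 200 camera calls.

## Working session

There is one attempt and no reset: what is moved stays moved. The work goes in short steps, Python scripts to look and compute and a tool call to move; the robot and the scene stay as the last step left them, time stands still between calls to the robot, and variables do not carry over. Pictures are saved under pics/ and viewed, at most 10 in all, crops included, and the job is handed in when it is done.

Besides the shell and the picture viewer there is one more tool, called after ">>>" by a JSON object that holds its "method" and its "body", one argument or row to a line. drive_tool: Moves the arm, as the interface text tells. Its arguments: {"type":"object","properties":{"motion":{"type":"array","items":{"type":"array"}},"gripper":{"type":"number"}},"required":["motion"]}

```bash
mkdir -p pics; ls
python3 - <<'E'
from rig import *
import cv2,numpy as np
s=read_state();print(s)
for n in("scene","top"):
    print(n,camera_info(n)); cv2.imwrite(f"pics/{n}0.png",capture(n)[:,:,::-1])
print(camera_info("wrist"))
E
```

```text
pics
{'time_s': 0.0, 'joint_positions': array([-8.48822039e+01,  3.02776003e+01,  8.21562802e+01, -9.84262517e-04,
        6.76891249e+01, -1.02279313e+01]), 'qvel': array([-0.06032623,  0.18708298, -0.04054191, -0.02282725,  0.00150409,
       -0.0092117 ]), 'tau': array([ 5.60732303e-05, -4.40035951e+01, -1.76594371e+01,  6.32677088e-02,
        5.82945021e-02, -1.64955268e-04]), 'position': array([ 0.16535241, -0.60197159,  0.22158687]), 'tcp_rot': array([[ 9.64344823e-01,  2.64648859e-01, -2.07335807e-04],
       [ 2.64648688e-01, -9.64342525e-01,  2.13687024e-03],
       [ 3.65577535e-04, -2.11555091e-03, -9.99997695e-01]]), 'force': array([0.69218816, 1.09517873, 0.19108512]), 'moment': array([-0.03827631,  0.03332668,  0.02871991]), 'grasp_force': 0.0, 'opening': 1.000247840865257}
scene {'fovy': 42.72510449654809, 'cx': 286.0728893931912, 'cy': 214.40919374978913, 'xyz': array([ 1.61704704, -0.31723794,  0.94035333]), 'orientation': array([[ 0.31829512,  0.5709687 , -0.7567582 ],
       [ 0.94793221, -0.2006364 ,  0.24732482],
       [-0.01061851, -0.79607775, -0.6051012 ]])}
top {'fovy': 43.68457755501002, 'cx': 285.2664396762645, 'cy': 210.88979609527294, 'xyz': array([0.21537166, 0.0766904 , 1.44514123]), 'orientation': array([[-0.12404562, -0.97129791,  0.20296071],
       [-0.99227501,  0.12177915, -0.0236673 ],
       [-0.00172838, -0.20432866, -0.97890082]])}
{'fovy': 65.70646984690485, 'cx': 280.3120902848859, 'cy': 212.01111238221708, 'T_tool_cam': array([[-2.76917856e-05, -9.68467496e-01, -2.49139937e-01,
         6.89226840e-02],
       [ 9.99999996e-01, -4.44381932e-06, -9.38753184e-05,
        -2.92726721e-04],
       [ 8.98080617e-05, -2.49139938e-01,  9.68467492e-01,
        -1.62210581e-01],
       [ 0.00000000e+00,  0.00000000e+00,  0.00000000e+00,
         1.00000000e+00]])}
```

View pics/scene0.png

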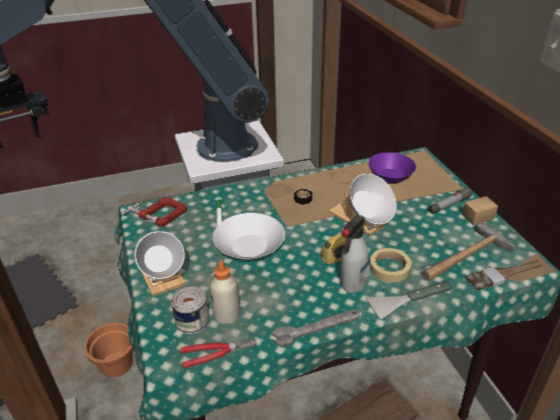

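View pics/top0.png

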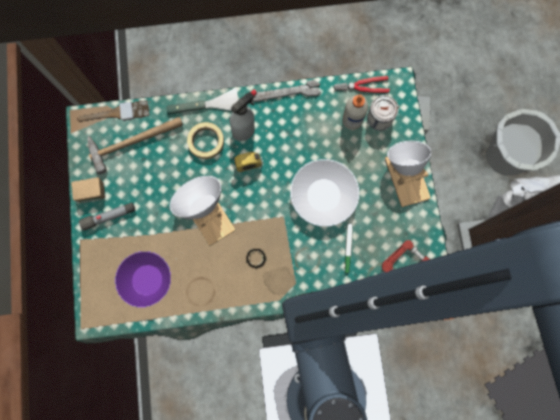

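The scene picture shows the small lid at (160,257), the large lid at (249,238) and the medium lid at (373,200), its lower edge partly behind the spray bottle. In the top picture they are at (408,158), (325,195) and (197,198). Both hollows face +x, so the raised rims are towards the robot. Next I'll fit rim ellipses and solve each circle pose in closed form.

```bash
cat > h.py <<'E'
import cv2,numpy as np
from rig import *
def cam(n):
    i=camera_info(n); f=210/np.tan(np.radians(i["fovy"])/2)
    return np.array([[f,0,i["cx"]],[0,f,i["cy"]],[0,0,1]]),np.array(i["orientation"]),np.array(i["xyz"])
def ray(n,p,z):
    K,R,t=cam(n); d=R@np.linalg.solve(K,[*p,1]); return t+d*(z-t[2])/d[2]
def proj(n,X):
    K,R,t=cam(n); q=K@(R.T@(np.array(X)-t)); return q[:2]/q[2]
def circle(n,el,r):
    (cx,cy),(a,b),th=el; th=np.radians(th); a/=2;b/=2
    T=np.array([[np.cos(th),-np.sin(th),cx],[np.sin(th),np.cos(th),cy],[0,0,1]]); Ti=np.linalg.inv(T)
    C=Ti.T@np.diag([1/a**2,1/b**2,-1])@Ti; K,R,t=cam(n); Q=K.T@C@K
    w,V=np.linalg.eigh(Q)
    if w[1]<0: w,V=np.linalg.eigh(-Q)
    l3,l2,l1=w; v1,v3=V[:,2],V[:,0]   # l1>=l2>0>l3
    out=[]
    g=np.sqrt((l2-l3)/(l1-l3)); h=np.sqrt((l1-l2)/(l1-l3))
    for s in(1,-1):
        nn=g*v3+s*h*v1
        c=r/np.sqrt(-l1*l3)*(g*l3*v3+s*h*l1*v1)   # l2 scale cancels below
        c=c*(1 if c[2]>0 else -1)
        # distance fixed from plane-cone section
        nn=R@nn; nn*=np.sign(nn[2]); out.append((t+R@c,nn))
    return out
def mask(img,seed,lo=105,smax=45):
    hsv=cv2.cvtColor(img,cv2.COLOR_RGB2HSV)
    m=((hsv[...,1]<smax)&(hsv[...,2]>lo)).astype(np.uint8)
    m=cv2.morphologyEx(m,cv2.MORPH_OPEN,np.ones((5,5)))
    _,l=cv2.connectedComponents(m); return (l==l[seed[1],seed[0]]).astype(np.uint8)
E
cat > m.py <<'E'
from h import *
S={"scene":{"small":(160,257),"large":(249,243),"medium":(373,200)},"top":{"small":(408,158),"large":(325,195),"medium":(197,198)}}
R={"small":.058,"large":.095,"medium":.075}
tiles=[]
for n in S:
    img=cv2.cvtColor(cv2.imread(f"pics/{n}0.png"),cv2.COLOR_BGR2RGB)
    for k,s in S[n].items():
        m=mask(img,s); c=max(cv2.findContours(m,0,cv2.CHAIN_APPROX_NONE)[0],key=cv2.contourArea)
        hull=cv2.convexHull(c); el=cv2.fitEllipse(c)
        print(n,k,m.sum(),np.round(el[0],1),np.round(el[1],1),round(el[2]))
        for C,N in circle(n,el,R[k]): print("   ",C.round(4),"n",N.round(3),"tilt",np.degrees(np.arccos(N[2])).round(1),"yaw",np.degrees(np.arctan2(N[1],N[0])).round(1))
        v=img[:,:,::-1].copy(); cv2.drawContours(v,[c],-1,(0,0,255),1)
        x,y=s; t=v[max(y-55,0):y+55,max(x-65,0):x+65]; tiles.append(cv2.resize(t,(260,220),interpolation=0))
cv2.imwrite("pics/tiles.png",np.vstack([np.hstack(tiles[:3]),np.hstack(tiles[3:])]))
E
python3 m.py
```

```text
scene small 1732 [161.8 254.5] [43.4 50. ] 17
    [1.8276 0.3889 0.7009] n [0.797 0.458 0.394] tilt 66.8 yaw 29.8
    [1.8306 0.3888 0.7033] n [ 0.516 -0.48   0.71 ] tilt 44.8 yaw -42.9
scene large 2814 [246.3 233.6] [48.4 75.1] 95
    [0.6956 0.1644 2.1722] n [0.055 0.118 0.992] tilt 7.5 yaw 64.8
    [0.6998 0.1635 2.1757] n [-0.925  0.337  0.175] tilt 79.9 yaw 160.0
scene medium 1831 [372.9 198.5] [41.2 54.5] 143
    [ 1.5757 -1.4246  0.2238] n [0.557 0.252 0.791] tilt 37.7 yaw 24.3
    [ 1.5727 -1.4229  0.2214] n [ 0.514 -0.854  0.074] tilt 85.8 yaw -59.0
top small 51204 [369.  107.8] [246.  451.2] 89
    [0.0233 0.1005 1.3574] n [-0.957  0.198  0.211] tilt 77.8 yaw 168.3
    [0.018  0.1031 1.371 ] n [0.548 0.004 0.837] tilt 33.2 yaw 0.4
top large 5018 [333.4 195.5] [ 79.8 107.2] 20
    [0.6041 0.8197 1.4486] n [-0.473 -0.503  0.723] tilt 43.7 yaw -133.2
    [0.6064 0.8185 1.4383] n [0.147 0.678 0.72 ] tilt 43.9 yaw 77.8
top medium 1633 [195.4 196.3] [35.1 57.5] 61
    [-1.3647 -0.6259  0.9321] n [-0.844 -0.394  0.364] tilt 68.7 yaw -155.0
    [-1.3655 -0.6263  0.935 ] n [0.54  0.221 0.812] tilt 35.7 yaw 22.3
```

View pics/tiles.png

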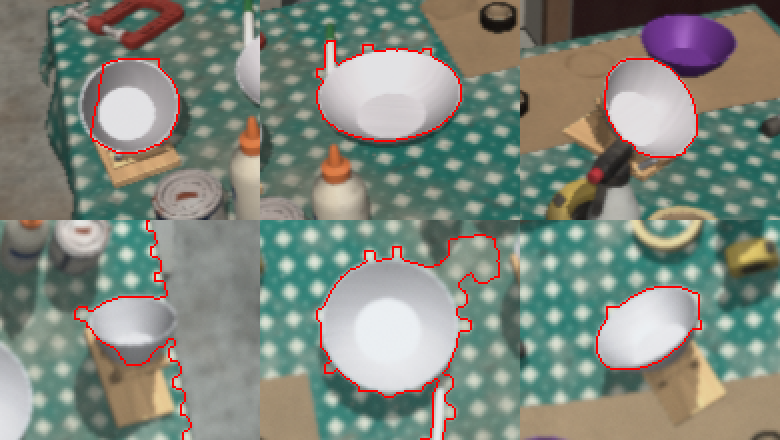

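The tiles show good outlines for the scene medium lid and most of the scene large lid. The outlines of the scene small lid and the two top-view lids leak or get cut off. I'll clean the masks, and take the circle centre from the pole of the plane plus the known height.

```bash
cat > m2.py <<'E'
from h import *
Z={"small":.058+.052*np.cos(np.radians(40)),"large":.043,"medium":.058+.046*np.cos(np.radians(40))}
H={"small":.052,"large":.043,"medium":.046}
R={"small":.058,"large":.095,"medium":.075}
J=[("scene","small",(160,257),70,45),("scene","large",(249,243),110,40),("scene","medium",(373,200),105,45),("top","large",(325,195),120,45),("top","medium",(197,198),100,45)]
tiles=[]
for n,k,s,lo,sm in J:
    img=cv2.cvtColor(cv2.imread(f"pics/{n}0.png"),cv2.COLOR_BGR2RGB)
    box=np.zeros(img.shape[:2],np.uint8); cv2.circle(box,s,47,1,-1)
    hsv=cv2.cvtColor(img,cv2.COLOR_RGB2HSV)
    m=((hsv[...,1]<sm)&(hsv[...,2]>lo)).astype(np.uint8)*box
    ker=cv2.getStructuringElement(cv2.MORPH_ELLIPSE,(21,21))
    m=cv2.morphologyEx(m,cv2.MORPH_OPEN,ker)
    _,l=cv2.connectedComponents(m); m=(l==l[s[1],s[0]]).astype(np.uint8)
    c=max(cv2.findContours(m,0,cv2.CHAIN_APPROX_NONE)[0],key=cv2.contourArea)
    el=cv2.fitEllipse(cv2.convexHull(c).astype(np.float32)) if k!="small" else cv2.fitEllipse(c)
    el=(el[0],(el[1][0]+1,el[1][1]+1),el[2])
    K,Rc,t=cam(n); (cx,cy),(a,b),th=el; q=np.radians(th)
    T=np.array([[np.cos(q),-np.sin(q),cx],[np.sin(q),np.cos(q),cy],[0,0,1]]);Ti=np.linalg.inv(T)
    Q=K.T@Ti.T@np.diag([4/a**2,4/b**2,-1])@Ti@K
    print(n,k,np.round(el[0],1),np.round(el[1],1),round(el[2]))
    for _,N in circle(n,el,R[k]):
        d=Rc@np.linalg.solve(Q,Rc.T@N); d/=d[2]; C=t+d*(Z[k]-t[2])
        print("   rimC",C.round(4),"origin",(C-H[k]*N).round(4),"tilt",np.degrees(np.arccos(N[2])).round(1),"yaw",np.degrees(np.arctan2(N[1],N[0])).round(1))
    v=img[:,:,::-1].copy(); cv2.ellipse(v,el,(0,0,255),1)
    x,y=s; tiles.append(cv2.resize(v[y-55:y+55,x-65:x+65],(260,220),interpolation=0))
tiles.append(tiles[0]*0)
# wood boards, top view
img=cv2.cvtColor(cv2.imread("pics/top0.png"),cv2.COLOR_BGR2HSV)
for k,(x,y) in {"small":(410,185),"medium":(215,225)}.items():
    m=cv2.inRange(img,(8,70,150),(25,160,255)); z=np.zeros_like(m); cv2.circle(z,(x,y),36,255,-1); m&=z
    m=cv2.morphologyEx(m,cv2.MORPH_OPEN,np.ones((3,3)))
    r=cv2.minAreaRect(cv2.findNonZero(m)); p=cv2.boxPoints(r)
    w=np.array([ray("top",u,.01)[:2] for u in p]); print(k,"wood",r,[round(float(np.degrees(np.arctan2(*(w[(i+1)%4]-w[i])[::-1]))),1) for i in range(4)],w.round(3).tolist())
cv2.imwrite("pics/tiles2.png",np.vstack([np.hstack(tiles[:3]),np.hstack(tiles[3:])]))
E
python3 m2.py
```

```text
scene small [159.4 254.3] [48.2 52. ] 97
   rimC [ 0.613  -0.3059  0.0978] origin [ 0.5658 -0.2965  0.078 ] tilt 67.6 yaw -11.2
   rimC [ 0.6106 -0.305   0.0978] origin [ 0.5827 -0.3134  0.0548] tilt 34.1 yaw 16.8
scene large [248.  234.9] [47.  74.1] 87
   rimC [ 0.5512 -0.0743  0.043 ] origin [ 0.5921 -0.0846  0.0347] tilt 78.8 yaw 165.9
   rimC [ 0.5412 -0.0719  0.043 ] origin [ 0.5407 -0.0727  0.    ] tilt 1.3 yaw 61.7
scene medium [372.8 198.4] [42.8 55.7] 142
   rimC [0.5662 0.275  0.0932] origin [0.5404 0.2643 0.0567] tilt 37.4 yaw 22.6
   rimC [0.5687 0.2704 0.0932] origin [0.5444 0.3093 0.0894] tilt 85.2 yaw -58.0
top large [326.2 191.4] [69.  76.4] 58
   rimC [ 0.5435 -0.0764  0.043 ] origin [ 0.5684 -0.0727  0.0082] tilt 35.9 yaw -171.6
   rimC [ 0.5488 -0.074   0.043 ] origin [ 0.5417 -0.0859  0.0023] tilt 18.8 yaw 59.0
top medium [195.5 196.5] [36.5 58.9] 58
   rimC [0.562  0.2739 0.0932] origin [0.5998 0.2936 0.0761] tilt 68.1 yaw -152.5
   rimC [0.5658 0.2758 0.0932] origin [0.5421 0.2642 0.0556] tilt 35.1 yaw 26.3
small wood ((410.17816162109375, 177.30615234375), (52.0977783203125, 33.312522888183594), 67.93209838867188) [-74.6, -168.6, 105.0, 12.1] [[0.626, -0.259], [0.652, -0.353], [0.505, -0.383], [0.48, -0.291]]
medium wood ((218.8323974609375, 235.824951171875), (49.271976470947266, 66.25526428222656), 57.03059387207031) [-63.1, -154.0, 116.3, 27.2] [[0.487, 0.346], [0.57, 0.182], [0.444, 0.121], [0.364, 0.283]]
```

View pics/tiles2.png

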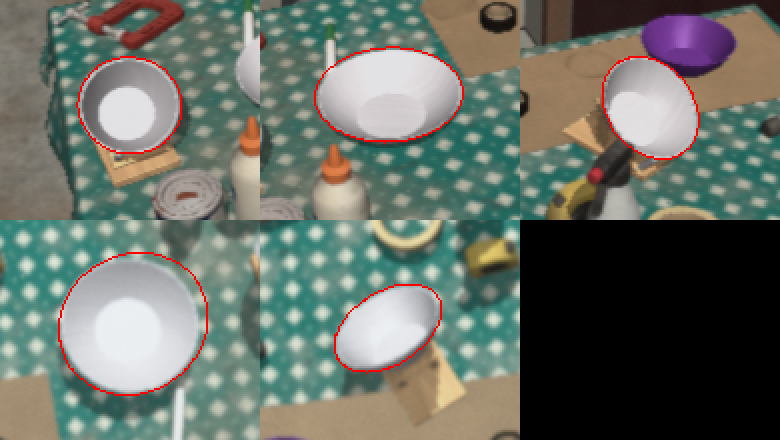

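The red ellipses fit the rims of the small, large and medium lids in the scene view, and the medium lid in the top view. The top-view large one is slightly too big, so I'll use the scene value. Next I'll get the yaw from the foot edges and the grasp targets.

```bash
cat > plan.py <<'E'
from h import *
from scipy.spatial.transform import Rotation as Ro
def toolR(yaw,th):  # y closes outward->inward in radial plane; z = fingers; th: elevation of z dir angle from down toward +yaw
    u=np.array([np.cos(yaw),np.sin(yaw),0]);k=np.array([0,0,1])
    z=np.sin(th)*u-np.cos(th)*k; y=np.cos(th)*u+np.sin(th)*k
    return np.column_stack([np.cross(y,z),y,z])
def grasp(C,yaw,tilt,r,flank,depth):
    """TCP for gripping rim at -yaw side of a lid whose rim centre is C, z tilted 'tilt' toward yaw"""
    u=np.array([np.cos(yaw),np.sin(yaw),0]);k=np.array([0,0,1])
    e=np.cos(tilt)*u-np.sin(tilt)*k; n=np.sin(tilt)*u+np.cos(tilt)*k
    d=np.cos(flank)*e-np.sin(flank)*n     # down the flank
    inn=np.sin(flank)*e+np.cos(flank)*n   # into the hollow, normal to wall
    P=C-r*e+d*depth+inn*0.0015
    return P,toolR(yaw,np.pi/2-flank-tilt)
def delta(P,R):
    s=read_state(); R0=np.array(s["tcp_rot"]); p=np.array(s["position"])
    dR=Ro.from_matrix(R0.T@R).as_rotvec()
    print("t",round(s["time_s"],2),"shift now-frame mm",(R0.T@(P-p)*1e3).round(1),"target-frame",(R.T@(P-p)*1e3).round(1),"rotvec",dR.round(4),"F",np.round(s["force"],1),"J",np.round(s["joint_positions"],0),"open",round(s["opening"],3),round(s["grasp_force"],1))
D=np.radians
med=dict(C=np.array([.566,.275,.0932]),yaw=D(25.5),tilt=D(40),r=.075,flank=D(61.7))
E
python3 - <<'E'
from plan import *
for a,b in[((399,205.5),(429.5,199.5)),((212,243),(234.5,228))]:
    A=ray("top",a,.012);B=ray("top",b,.012);d=A-B;print(A,B,np.hypot(*d[:2]),np.degrees(np.arctan2(d[1],d[0]))-90)
P,R=grasp(**med,depth=.016);print("grasp",P,R.round(3)); delta(P,R)
delta(P-R[:,2]*.1,R)
T,RT=grasp(np.array([.5412,-.072,.054]),D(-5),0,.075,D(61.7),.016);print("place",T,RT.round(3))
E
```

```text
[ 0.48819885 -0.27577737  0.012     ] [ 0.49456164 -0.36355201  0.012     ] 0.08800495600176687 4.146118596119052
[0.44783906 0.25389888 0.012     ] [0.48189805 0.18789029 0.012     ] 0.07427750506526043 27.29274489584678
grasp [0.51254069 0.24950122 0.12543732] [[-0.431  0.884 -0.183]
 [ 0.903  0.422 -0.087]
 [ 0.    -0.203 -0.979]]
t 0.1 shift now-frame mm [ 560.2 -729.1   97.8] target-frame [619.1 685.4 -43.7] rotvec [ 0.1481 -0.1803 -1.741 ] F [-0.7 -0.4 -0. ] J [-85.  30.  82.  -0.  68. -10.] open 1.0 0.0
t 0.1 shift now-frame mm [ 5.801e+02 -7.329e+02 -1.000e-01] target-frame [ 619.1  685.4 -143.7] rotvec [ 0.1481 -0.1803 -1.741 ] F [-0.7 -0.4 -0. ] J [-85.  30.  82.  -0.  68. -10.] open 1.0 0.0
place [ 0.47535763 -0.06623954  0.04062349] [[ 0.087  0.877  0.472]
 [ 0.996 -0.077 -0.041]
 [ 0.     0.474 -0.88 ]]
```

```bash
cat >> plan.py <<'E'
from scipy.spatial.transform import Slerp
def rows(wps,start=None):
    """wps: (P,R,n); print rounded rows following straight segments, feeding rounding back"""
    s=read_state(); p,R=start or (np.array(s["position"]),np.array(s["tcp_rot"]))
    out=[];pp,RR=p.copy(),R.copy()
    for P,Rt,n in wps:
        sl=Slerp([0,1],Ro.from_matrix([pp,pp] if 0 else [RR,Rt]))
        for i in range(1,n+1):
            a=i/n; q=pp+(P-pp)*a; Rq=sl(a).as_matrix()
            sh=np.round(R.T@(q-p)*1e3).astype(int); tu=np.round(Ro.from_matrix(R.T@Rq).as_rotvec(),2)
            out.append([sh.tolist(),tu.tolist()]); p=p+R@(sh/1e3); R=R@Ro.from_rotvec(tu).as_matrix()
        pp,RR=P,Rt
    for i in range(0,len(out),5): print(str(out[i:i+5]).replace(" ",""))
    print("end",p.round(4),"max",max(max(map(abs,o[0])) for o in out),max(max(map(abs,o[1])) for o in out))
    return p,R
E
python3 - <<'E'
from plan import *
P,R=grasp(**med,depth=.016)
s=read_state();p0=np.array(s["position"]);R0=np.array(s["tcp_rot"])
B=P-R[:,2]*.12
w=np.array([.45,-.3,.27]); Rm=Slerp([0,1],Ro.from_matrix([R0,R]))(.45).as_matrix()
rows([(w,Rm,11),(B,R,14)])
for n,px in(("scene",(353,288)),("scene",(226,320)),("scene",(190,328)),):print(px,ray(n,px,0).round(3))
E
```

```text
[[[32,-20,-4],[0.01,-0.01,-0.07]],[[34,-17,-5],[0.0,-0.01,-0.07]],[[34,-15,-5],[0.01,-0.0,-0.07]],[[36,-13,-4],[0.0,-0.01,-0.07]],[[36,-10,-5],[0.01,-0.01,-0.08]]]
[[[37,-7,-6],[0.01,-0.0,-0.07]],[[37,-5,-5],[0.0,-0.01,-0.07]],[[38,-2,-6],[0.01,-0.01,-0.07]],[[37,1,-6],[0.0,-0.01,-0.07]],[[37,3,-6],[0.01,-0.0,-0.07]]]
[[[37,6,-6],[0.01,-0.01,-0.07]],[[38,-15,1],[0.0,-0.01,-0.07]],[[39,-12,1],[0.01,-0.01,-0.07]],[[39,-9,1],[0.0,-0.0,-0.07]],[[40,-6,1],[0.01,-0.01,-0.07]]]
[[[41,-4,1],[0.01,-0.01,-0.07]],[[40,0,0],[0.0,-0.0,-0.06]],[[41,1,0],[0.01,-0.01,-0.07]],[[40,5,0],[0.0,-0.01,-0.07]],[[40,7,-1],[0.01,-0.01,-0.07]]]
[[[39,10,-1],[0.0,-0.0,-0.07]],[[38,13,-1],[0.01,-0.01,-0.07]],[[38,16,-2],[0.01,-0.01,-0.06]],[[36,17,-2],[0.0,-0.0,-0.07]],[[35,21,-2],[0.01,-0.01,-0.07]]]
end [0.5349 0.2602 0.2429] max 41 0.08
(353, 288) [0.778 0.127 0.   ]
(226, 320) [ 0.776 -0.191  0.   ]
(190, 328) [ 0.773 -0.274  0.   ]
```

>>> {"method": "drive_tool", "body": {
  "motion": [
    [[32,-20,-4],[0.01,-0.01,-0.07]],
    [[34,-17,-5],[0.0,-0.01,-0.07]],
    [[34,-15,-5],[0.01,0.0,-0.07]],
    [[36,-13,-4],[0.0,-0.01,-0.07]],
    [[36,-10,-5],[0.01,-0.01,-0.08]]
  ],
  "gripper": 0.8
}}

```text
time_s: 0.6
position: [0.2951, -0.4634, 0.2436]
tcp_rot: [[0.807, 0.589, -0.05], [0.59, -0.808, 0.011], [-0.033, -0.038, -0.999]]
force: [0.6, 0.2, -1.1]
opening: 0.806
grasp_force: 0.0
```

>>> {"method": "drive_tool", "body": {
  "motion": [
    [[37,-7,-6],[0.01,0.0,-0.07]],
    [[37,-5,-5],[0.0,-0.01,-0.07]],
    [[38,-2,-6],[0.01,-0.01,-0.07]],
    [[37,1,-6],[0.0,-0.01,-0.07]],
    [[37,3,-6],[0.01,0.0,-0.07]]
  ]
}}

```text
time_s: 1.1
position: [0.4245, -0.3266, 0.2659]
tcp_rot: [[0.554, 0.828, -0.092], [0.831, -0.555, 0.01], [-0.043, -0.082, -0.996]]
force: [0.6, -0.7, -0.6]
opening: 0.803
grasp_force: 0.0
```

>>> {"method": "drive_tool", "body": {
  "motion": [
    [[37,6,-6],[0.01,-0.01,-0.07]],
    [[38,-15,1],[0.0,-0.01,-0.07]],
    [[39,-12,1],[0.01,-0.01,-0.07]],
    [[39,-9,1],[0.0,0.0,-0.07]],
    [[40,-6,1],[0.01,-0.01,-0.07]]
  ]
}}

```text
time_s: 1.6
position: [0.4738, -0.1392, 0.2621]
tcp_rot: [[0.233, 0.963, -0.135], [0.971, -0.238, -0.015], [-0.046, -0.128, -0.991]]
force: [0.6, 0.8, -0.1]
opening: 0.8
grasp_force: 0.0
```

>>> {"method": "drive_tool", "body": {
  "motion": [
    [[41,-4,1],[0.01,-0.01,-0.07]],
    [[40,0,0],[0.0,0.0,-0.06]],
    [[41,1,0],[0.01,-0.01,-0.07]],
    [[40,5,0],[0.0,-0.01,-0.07]],
    [[40,7,-1],[0.01,-0.01,-0.07]]
  ]
}}

```text
time_s: 2.1
position: [0.5037, 0.0614, 0.2522]
tcp_rot: [[-0.107, 0.98, -0.167], [0.994, 0.099, -0.053], [-0.035, -0.171, -0.985]]
force: [1.1, -0.9, 0.4]
opening: 0.803
grasp_force: 0.0
```

>>> {"method": "drive_tool", "body": {
  "motion": [
    [[39,10,-1],[0.0,0.0,-0.07]],
    [[38,13,-1],[0.01,-0.01,-0.07]],
    [[38,16,-2],[0.01,-0.01,-0.06]],
    [[36,17,-2],[0.0,0.0,-0.07]],
    [[35,21,-2],[0.01,-0.01,-0.07]]
  ]
}}

```text
time_s: 2.6
position: [0.5346, 0.261, 0.2417]
tcp_rot: [[-0.432, 0.882, -0.186], [0.902, 0.422, -0.09], [-0.001, -0.207, -0.978]]
force: [0.0, -0.7, -1.0]
opening: 0.802
grasp_force: 0.0
```

>>> {"method": "drive_tool", "body": {
  "motion": [
    [[0,0,0],[0,0,0]],
    [[0,0,0],[0,0,0]],
    [[0,0,0],[0,0,0]]
  ]
}}

```text
time_s: 2.9
position: [0.5345, 0.2587, 0.2418]
tcp_rot: [[-0.429, 0.884, -0.187], [0.903, 0.419, -0.09], [-0.002, -0.207, -0.978]]
force: [0.3, 0.2, 0.0]
opening: 0.801
grasp_force: 0.0
```

```bash
cat >> plan.py <<'E'
def wproj(s,X):
    i=camera_info("wrist"); T=np.array(i["T_tool_cam"]); f=210/np.tan(np.radians(i["fovy"])/2)
    R=np.array(s["tcp_rot"]);x=R.T@(np.array(X)-s["position"]); c=T[:3,:3].T@(x-T[:3,3])
    rr=np.hypot(c[0],c[1]);th=np.arctan2(rr,c[2]); return np.array([i["cx"]+f*th*c[0]/rr,i["cy"]+f*th*c[1]/rr])
def rim(C,yaw,tilt,r,**k):
    u=np.array([np.cos(yaw),np.sin(yaw),0]);z=np.array([0,0,1]);v=np.cross(z,u);e=np.cos(tilt)*u-np.sin(tilt)*z
    return [C+r*(np.cos(a)*e+np.sin(a)*v) for a in np.linspace(0,2*np.pi,49)]
def wpic(name,lids):
    s=read_state(); im=capture("wrist")[:,:,::-1].copy()
    cv2.imwrite(f"pics/{name}_raw.png",im)
    for L in lids: cv2.polylines(im,[np.array([wproj(s,x) for x in rim(**L)]).round().astype(int)],True,(0,0,255),1)
    cv2.imwrite(f"pics/{name}.png",im)
E
python3 - <<'E'
from plan import *
wpic("w1",[med]); P,R=grasp(**med,depth=.016); delta(P,R)
E
```

```text
t 2.95 shift now-frame mm [  1.7   0.8 119. ] target-frame [  1.6   0.3 119. ] rotvec [-0.0041  0.0011 -0.003 ] F [ 0.  -1.1  0. ] J [16. 32. 76. -2. 83. -9.] open 0.796 0.0
```

View pics/w1.png

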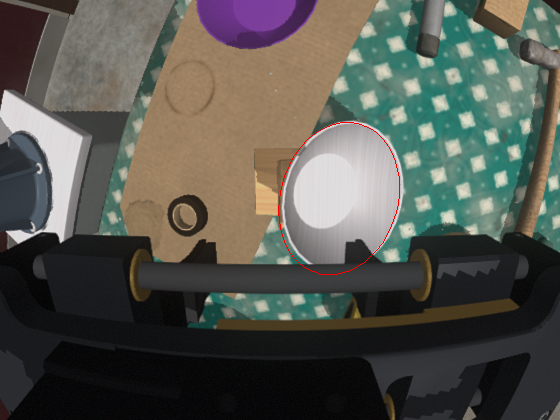

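The wrist picture shows the predicted rim (red) on the real rim. It sits about 4 px, roughly 2 mm, too far out at the raised left edge (280,200), and the finger midpoint is at column 280. I'll descend with a 2 mm inward shift, then close.

>>> {"method": "drive_tool", "body": {
  "motion": [
    [[1,1,30],[0,0,0]],
    [[1,1,30],[0,0,0]],
    [[0,0,28],[0,0,0]],
    [[0,0,18],[0,0,0]],
    [[0,0,12],[0,0,0]]
  ]
}}

```text
time_s: 3.45
position: [0.5131, 0.2499, 0.1251]
tcp_rot: [[-0.427, 0.884, -0.188], [0.904, 0.418, -0.09], [-0.001, -0.208, -0.978]]
force: [-0.1, 0.2, 0.4]
opening: 0.803
grasp_force: 0.0
```

>>> {"method": "drive_tool", "body": {
  "motion": [
    [[0,0,0],[0,0,0]],
    [[0,0,0],[0,0,0]],
    [[0,0,0],[0,0,0]]
  ],
  "gripper": 0.25
}}

```text
time_s: 3.75
position: [0.5153, 0.2517, 0.1275]
tcp_rot: [[-0.429, 0.885, -0.183], [0.903, 0.42, -0.089], [-0.002, -0.203, -0.979]]
force: [-0.2, -0.3, 0.1]
opening: 0.61
grasp_force: 0.0
```

Run:
```python
from plan import *
wpic("w2",[]); P,R=grasp(**med,depth=.016); delta(P,R)
```

```text
t 3.8 shift now-frame mm [-1.  -2.9  2.7] target-frame [-1.  -2.9  2.7] rotvec [-0.0002  0.0015 -0.0018] F [0.3 0.1 0.2] J [16. 38. 85. -2. 68. -8.] open 0.566 0.0
```

View pics/w2.png

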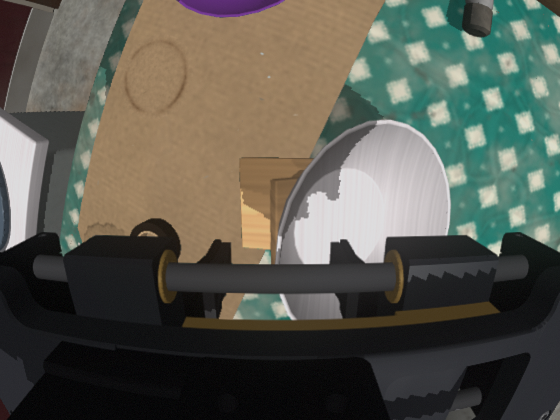

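The rim passes midway, at column 281, between the fingers at (222,260) and (342,260). Closing now.

>>> {"method": "drive_tool", "body": {
  "motion": [
    [[0,0,0],[0,0,0]],
    [[0,0,0],[0,0,0]],
    [[0,0,0],[0,0,0]],
    [[0,0,0],[0,0,0]],
    [[0,0,0],[0,0,0]]
  ],
  "gripper": 0
}}

```text
time_s: 4.3
position: [0.514, 0.2517, 0.1262]
tcp_rot: [[-0.43, 0.884, -0.185], [0.903, 0.42, -0.09], [-0.001, -0.206, -0.979]]
force: [-0.4, -0.2, -0.1]
opening: 0.11
grasp_force: 0.0
```

>>> {"method": "drive_tool", "body": {
  "motion": [
    [[0,0,0],[0,0,0]],
    [[0,0,0],[0,0,0]],
    [[0,0,0],[0,0,0]],
    [[0,0,0],[0,0,0]]
  ]
}}

```text
time_s: 4.7
position: [0.5143, 0.2518, 0.1264]
tcp_rot: [[-0.429, 0.884, -0.185], [0.903, 0.42, -0.089], [-0.001, -0.205, -0.979]]
force: [0.2, 0.5, 0.5]
opening: 0.029
grasp_force: 29.9
```

>>> {"method": "drive_tool", "body": {
  "motion": [
    [[0,0,0],[0,0,0]],
    [[0,0,0],[0,0,0]],
    [[0,0,0],[0,0,0]]
  ]
}}

```text
time_s: 5.0
position: [0.5143, 0.2518, 0.1264]
tcp_rot: [[-0.429, 0.884, -0.185], [0.903, 0.42, -0.089], [-0.001, -0.205, -0.979]]
force: [0.8, 0.2, 0.6]
opening: 0.027
grasp_force: 29.9
```

Gripped at 30 N. Next is the lift and transit.

Run:
```python
from plan import *
s=read_state();p0=np.array(s["position"]);R0=np.array(s["tcp_rot"])
U=p0+[0,0,.11]
T,RT=grasp(np.array([.5412,-.072,.135]),D(-5),0,.075,D(61.7),.0145)
rows([(p0+[0,0,.02],R0,2),(U,R0,3)]) 
rows([(T,RT,18)],start=(U,R0)); print(T)
```

```text
[[[0,-2,-10],[0.0,-0.0,0.0]],[[0,-2,-10],[0.0,-0.0,0.0]],[[0,-6,-29],[0.0,-0.0,0.0]],[[0,-6,-29],[0.0,-0.0,0.0]],[[0,-7,-30],[0.0,-0.0,0.0]]]
end [0.5139 0.2518 0.2368] max 30 0.0
[[[-15,-8,8],[-0.04,-0.0,0.03]],[[-15,-8,8],[-0.04,-0.01,0.03]],[[-16,-8,8],[-0.03,-0.0,0.03]],[[-15,-7,7],[-0.04,-0.01,0.03]],[[-16,-8,7],[-0.04,-0.0,0.03]]]
[[[-16,-7,7],[-0.04,-0.01,0.03]],[[-16,-7,7],[-0.04,0.0,0.03]],[[-17,-7,7],[-0.03,-0.0,0.03]],[[-16,-6,6],[-0.04,-0.01,0.03]],[[-17,-6,7],[-0.04,-0.0,0.03]]]
[[[-17,-6,6],[-0.04,-0.01,0.03]],[[-17,-6,6],[-0.04,-0.0,0.03]],[[-17,-5,5],[-0.03,-0.0,0.03]],[[-17,-6,6],[-0.04,-0.01,0.03]],[[-17,-4,6],[-0.04,-0.0,0.03]]]
[[[-18,-5,5],[-0.04,-0.01,0.03]],[[-18,-4,6],[-0.04,-0.0,0.03]],[[-17,-4,5],[-0.03,-0.01,0.03]]]
end [ 0.4746 -0.066   0.1227] max 18 0.04
[ 0.47464921 -0.06617756  0.12294421]
```

>>> {"method": "drive_tool", "body": {
  "motion": [
    [[0,-2,-10],[0,0,0]],
    [[0,-2,-10],[0,0,0]],
    [[0,-6,-29],[0,0,0]],
    [[0,-6,-29],[0,0,0]],
    [[0,-7,-30],[0,0,0]]
  ]
}}

```text
time_s: 5.5
position: [0.513, 0.2513, 0.238]
tcp_rot: [[-0.429, 0.884, -0.187], [0.903, 0.42, -0.09], [-0.001, -0.208, -0.978]]
force: [0.7, 0.2, -2.5]
opening: 0.023
grasp_force: 30.2
```

>>> {"method": "drive_tool", "body": {
  "motion": [
    [[-15,-8,8],[-0.04,0,0.03]],
    [[-15,-8,8],[-0.04,-0.01,0.03]],
    [[-16,-8,8],[-0.03,0,0.03]],
    [[-15,-7,7],[-0.04,-0.01,0.03]],
    [[-16,-8,7],[-0.04,0,0.03]]
  ]
}}

```text
time_s: 6.0
position: [0.5017, 0.1627, 0.206]
tcp_rot: [[-0.292, 0.956, -0.002], [0.956, 0.292, -0.04], [-0.038, -0.013, -0.999]]
force: [0.5, 0.3, -2.7]
opening: 0.023
grasp_force: 30.2
```

>>> {"method": "drive_tool", "body": {
  "motion": [
    [[-16,-7,7],[-0.04,-0.01,0.03]],
    [[-16,-7,7],[-0.04,0,0.03]],
    [[-17,-7,7],[-0.03,0,0.03]],
    [[-16,-6,6],[-0.04,-0.01,0.03]],
    [[-17,-6,7],[-0.04,0,0.03]]
  ]
}}

```text
time_s: 6.5
position: [0.4913, 0.0742, 0.1739]
tcp_rot: [[-0.145, 0.972, 0.187], [0.988, 0.151, -0.018], [-0.045, 0.182, -0.982]]
force: [1.2, 0.1, -2.8]
opening: 0.018
grasp_force: 30.3
```

>>> {"method": "drive_tool", "body": {
  "motion": [
    [[-17,-6,6],[-0.04,-0.01,0.03]],
    [[-17,-6,6],[-0.04,0,0.03]],
    [[-17,-5,5],[-0.03,0,0.03]],
    [[-17,-6,6],[-0.04,-0.01,0.03]],
    [[-17,-4,6],[-0.04,0,0.03]]
  ]
}}

```text
time_s: 7.0
position: [0.4802, -0.0122, 0.1426]
tcp_rot: [[0.001, 0.93, 0.368], [1.0, 0.008, -0.021], [-0.022, 0.368, -0.93]]
force: [0.0, 1.5, -2.1]
opening: 0.025
grasp_force: 30.3
```

>>> {"method": "drive_tool", "body": {
  "motion": [
    [[-18,-5,5],[-0.04,-0.01,0.03]],
    [[-18,-4,6],[-0.04,0,0.03]],
    [[-17,-4,5],[-0.03,-0.01,0.03]],
    [[0,0,0],[0,0,0]],
    [[0,0,0],[0,0,0]]
  ]
}}

```text
time_s: 7.5
position: [0.48, -0.0326, 0.1335]
tcp_rot: [[0.036, 0.906, 0.423], [0.999, -0.034, -0.013], [0.002, 0.423, -0.906]]
force: [-0.2, 0.2, -1.7]
opening: 0.022
grasp_force: 30.3
```

Run:
```python
from plan import *
T,RT=grasp(np.array([.5412,-.072,.135]),D(-5),0,.075,D(61.7),.0145)
delta(T,RT)
im=capture("scene"); wim=capture("wrist"); tim=capture("top")
L=dict(C=np.array([.5412,-.072,.135]),yaw=0,tilt=0,r=.075); G=dict(C=np.array([.5412,-.072,.043]),yaw=0,tilt=0,r=.095)
s=read_state(); v=[]
for im,f,b in((im,lambda x:proj("scene",x),(185,150,315,270)),(wim,lambda x:wproj(s,x),(0,0,560,420)),(tim,lambda x:proj("top",x),(250,130,390,260))):
    im=im[:,:,::-1].copy(); v.append(im); k=4 if b[2]<560 else 1
    im=cv2.resize(im[b[1]:b[3],b[0]:b[2]],None,fx=k,fy=k)
    for q in(L,G): cv2.polylines(im,[np.array([(f(x)-np.array(b[:2]))*k for x in rim(**q)]).round().astype(int)],True,(0,0,255),1)
    v[-1]=im
cv2.imwrite("pics/p1.png",np.hstack([cv2.resize(v[0],(400,370)),cv2.resize(v[1],(400,370))])); cv2.imwrite("pics/p1t.png",v[2])
```

```text
t 7.5 shift now-frame mm [-33.7  -8.2   7.7] target-frame [-33.9  -7.1   8.1] rotvec [-0.0573 -0.0249  0.0445] F [-0.2  0.2 -1.7] J [-23.  25. 127.  59.  10. -78.] open 0.022 30.3
```

View pics/p1.png

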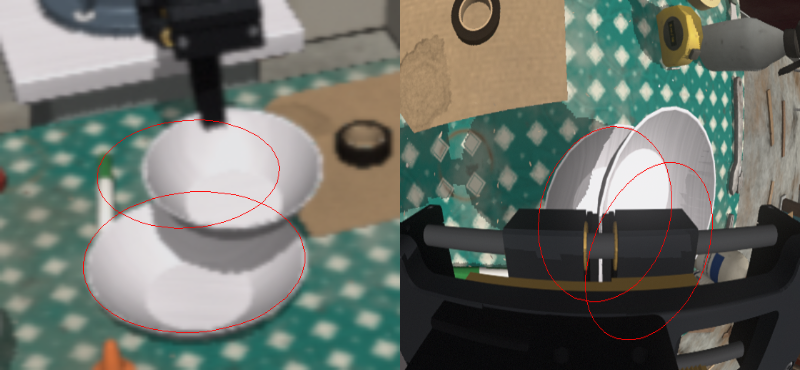

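The left view shows the medium lid held level, about 40 mm short of the large lid's centre. The arm stalled near a wrist singularity (J5≈10), so the fingers-forward heading is bad. I'll check the wrist angles for other headings.

Run:
```python
from plan import *
s=read_state();j=np.array(s["joint_positions"]);R=np.array(s["tcp_rot"])
a=Ro.from_euler("ZYZYZ",[j[0],j[1]+j[2],j[3],j[4],0],degrees=True).as_matrix()
print("z model",a[:,2].round(3),"z meas",R[:,2].round(3))
M=Ro.from_euler("ZYZYZ",[j[0],j[1]+j[2],j[3],j[4],j[5]],degrees=True).as_matrix().T@R; print(M.round(2))
M=M.round()
for yaw in(-90,-60,-45,-30,30,45,60,90):
  for pitch in(140,152):
    Q=Ro.from_euler("ZY",[-15,pitch],degrees=True).as_matrix().T@toolR(D(yaw),D(28.3))@M.T
    e=Ro.from_matrix(Q).as_euler("ZYZ",degrees=True).round(); print(yaw,pitch,e)
```

```text
Traceback (most recent call last):
  File "scipy/spatial/transform/_rotation.pyx", line 1413, in scipy.spatial.transform._rotation.Rotation.from_euler
ValueError: Expected axis specification to be a non-empty string of upto 3 characters, got ZYZYZ
```

Run:
```python
from plan import *
s=read_state();j=np.array(s["joint_positions"]);R=np.array(s["tcp_rot"])
E=lambda q,a:Ro.from_euler(q,a,degrees=True).as_matrix()
A=E("ZY",[j[0],j[1]+j[2]])@E("ZYZ",j[3:])
print("z model",A[:,2].round(3),"z meas",R[:,2].round(3)); M=A.T@R; print(M.round(2)); M=M.round()
for yaw in(-90,-60,-45,-30,30,45,60,90):
  for pitch in(140,152):
    Q=E("ZY",[-15,pitch]).T@toolR(D(yaw),D(28.3))@M.T
    print(yaw,pitch,Ro.from_matrix(Q).as_euler("ZYZ",degrees=True).round())
```

```text
z model [ 0.423 -0.014 -0.906] z meas [ 0.423 -0.014 -0.906]
[[-0. -1. -0.]
 [ 1. -0.  0.]
 [-0. -0.  1.]]
-90 140 [-44.  41. 109.]
-90 152 [-56.  33. 124.]
-60 140 [-47.  27.  85.]
-60 152 [-71.  21. 111.]
-45 140 [-43.  20.  68.]
-45 152 [-78.  14. 104.]
-30 140 [-30.  14.  42.]
-30 152 [-86.   7.  99.]
30 140 [ 47.  27. -85.]
30 152 [  71.   21. -111.]
45 140 [ 47.  34. -98.]
45 152 [  64.   27. -118.]
60 140 [  44.   41. -109.]
60 152 [  56.   33. -124.]
90 140 [  35.   53. -129.]
90 152 [  41.   44. -139.]
```

The wrist model matches the measurement exactly. Heading +45° gives J4≈55, J5≈30 and J6≈−108, so I'll turn that way around the lid axis at hover height.

Run:
```python
from plan import *
T,RT=grasp(np.array([.5412,-.072,.135]),D(45),0,.075,D(61.7),.0145)
rows([(T,RT,14)]);print(T, ray("top",(398,255),.02),ray("top",(350,245),.01))
```

```text
[[[-6,1,1],[-0.0,0.03,-0.05]],[[-6,0,1],[-0.01,0.02,-0.05]],[[-7,0,1],[-0.0,0.03,-0.06]],[[-6,0,1],[-0.0,0.02,-0.05]],[[-6,0,0],[-0.01,0.03,-0.05]]]
[[[-6,-1,1],[-0.0,0.03,-0.05]],[[-7,-2,0],[-0.01,0.02,-0.06]],[[-6,-1,0],[-0.0,0.03,-0.05]],[[-6,-2,0],[-0.0,0.03,-0.05]],[[-6,-2,-1],[-0.01,0.02,-0.05]]]
[[[-6,-3,0],[-0.0,0.03,-0.06]],[[-5,-2,-1],[-0.0,0.02,-0.05]],[[-6,-3,0],[-0.01,0.03,-0.05]],[[-5,-4,-1],[-0.0,0.03,-0.05]]]
end [ 0.4939 -0.1194  0.1226] max 7 0.06
[ 0.49396173 -0.11923827  0.12294421] [ 0.35051292 -0.24785653  0.02      ] [ 0.39526206 -0.12336606  0.01      ]
```

>>> {"method": "drive_tool", "body": {
  "motion": [
    [[-6,1,1],[0,0.03,-0.05]],
    [[-6,0,1],[-0.01,0.02,-0.05]],
    [[-7,0,1],[0,0.03,-0.06]],
    [[-6,0,1],[0,0.02,-0.05]],
    [[-6,0,0],[-0.01,0.03,-0.05]]
  ]
}}

```text
time_s: 8.15
position: [0.4853, -0.0634, 0.1301]
tcp_rot: [[-0.255, 0.868, 0.426], [0.967, 0.227, 0.118], [0.006, 0.442, -0.897]]
force: [-0.3, 0.3, -2.3]
opening: 0.023
grasp_force: 30.3
```

>>> {"method": "drive_tool", "body": {
  "motion": [
    [[-6,-1,1],[0,0.03,-0.05]],
    [[-7,-2,0],[-0.01,0.02,-0.06]],
    [[-6,-1,0],[0,0.03,-0.05]],
    [[-6,-2,0],[0,0.03,-0.05]],
    [[-6,-2,-1],[-0.01,0.02,-0.05]]
  ]
}}

```text
time_s: 8.65
position: [0.4901, -0.0958, 0.1262]
tcp_rot: [[-0.521, 0.758, 0.392], [0.853, 0.461, 0.243], [0.004, 0.461, -0.887]]
force: [1.1, 0.2, -2.6]
opening: 0.024
grasp_force: 30.3
```

>>> {"method": "drive_tool", "body": {
  "motion": [
    [[-6,-3,0],[0,0.03,-0.06]],
    [[-5,-2,-1],[0,0.02,-0.05]],
    [[-6,-3,0],[-0.01,0.03,-0.05]],
    [[-5,-4,-1],[0,0.03,-0.05]],
    [[0,0,0],[0,0,0]]
  ]
}}

```text
time_s: 9.15
position: [0.4948, -0.1221, 0.1221]
tcp_rot: [[-0.704, 0.627, 0.332], [0.71, 0.621, 0.332], [0.002, 0.47, -0.883]]
force: [-0.6, -0.5, -1.8]
opening: 0.022
grasp_force: 30.3
```

Run:
```python
from plan import *
T,RT=grasp(np.array([.5412,-.072,.135]),D(45),0,.075,D(61.7),.0145)
delta(T,RT)
rows([(T,RT,3)])
```

```text
t 9.15 shift now-frame mm [ 2.6  1.7 -0.1] target-frame [ 2.6  1.7 -0. ] rotvec [-0.0051  0.0006 -0.0045] F [-0.6 -0.5 -1.8] J [ -44.   31.  113.   43.   43. -122.] open 0.022 30.3
[[[1,1,0],[-0.0,0.0,-0.0]],[[1,0,0],[-0.0,0.0,-0.0]],[[1,1,0],[-0.01,0.0,-0.0]]]
end [ 0.4939 -0.1188  0.123 ] max 1 0.01
```

>>> {"method": "drive_tool", "body": {
  "motion": [
    [[2,1,0],[0,0,0]],
    [[1,1,0],[-0.005,0,-0.004]],
    [[0,0,0],[0,0,0]]
  ]
}}

```text
time_s: 9.45
position: [0.4918, -0.1152, 0.1231]
tcp_rot: [[-0.707, 0.623, 0.334], [0.707, 0.621, 0.339], [0.005, 0.476, -0.88]]
force: [0.1, 0.3, -1.8]
opening: 0.022
grasp_force: 30.3
```

```bash
cat >> plan.py <<'E'
def look(name,circ,b1,b2,k=3):
    s=read_state(); v=[]
    for n,f,b in(("scene",lambda x:proj("scene",x),b1),("top",lambda x:proj("top",x),b2)):
        im=capture(n)[:,:,::-1].copy(); cv2.imwrite(f"pics/{name}_{n}.png",im)
        im=cv2.resize(im[b[1]:b[1]+120,b[0]:b[0]+130],None,fx=k,fy=k,interpolation=cv2.INTER_CUBIC)
        for q in circ: cv2.polylines(im,[np.array([(f(x)-np.array(b)+.5)*k for x in rim(**q)]).round().astype(int)],True,(0,0,255),1)
        v.append(im)
    w=capture("wrist")[:,:,::-1]; cv2.imwrite(f"pics/{name}_wrist.png",w)
    w=w[60:300,:520].copy()
    for q in circ: cv2.polylines(w,[np.array([wproj(s,x)-[0,60] for x in rim(**q)]).round().astype(int)],True,(0,0,255),1)
    h=np.hstack(v); pad=np.zeros((240,h.shape[1],3),np.uint8); pad[:,:520]=w
    cv2.imwrite(f"pics/{name}.png",np.vstack([h,pad]))
E
python3 - <<'E'
from plan import *
T,RT=grasp(np.array([.5412,-.072,.135]),D(45),0,.075,D(61.7),.0145); delta(T,RT)
look("p2",[dict(C=np.array([.5412,-.072,.135]),yaw=0,tilt=0,r=.075),dict(C=np.array([.5412,-.072,.043]),yaw=0,tilt=0,r=.095)],(185,150),(265,125))
E
```

```text
t 9.45 shift now-frame mm [-4.4 -1.3 -0.5] target-frame [-4.4 -1.3 -0.5] rotvec [ 0.002  -0.0042 -0.0019] F [ 0.1  0.3 -1.8] J [ -44.   31.  114.   44.   44. -123.] open 0.022 30.3
```

View pics/p2.png

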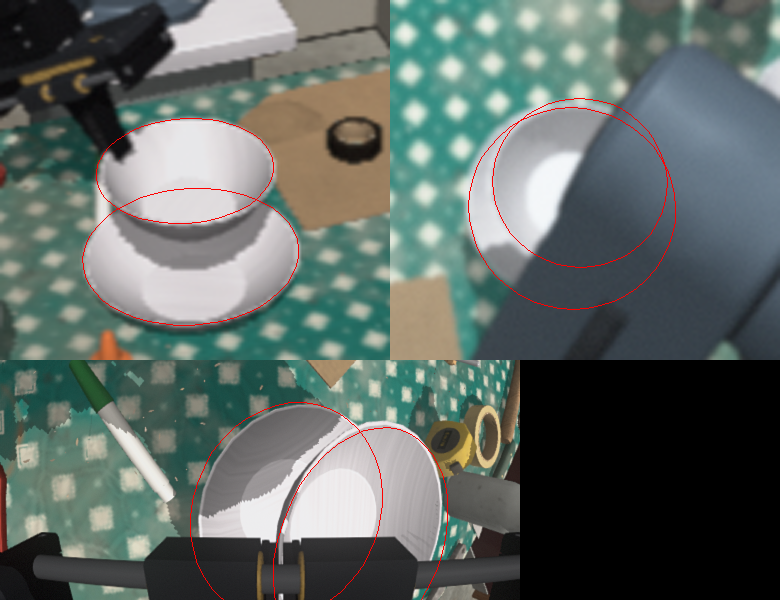

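The scene view shows the held medium lid level, and its rim agrees within about 1 px with the predicted ring centred over the large lid. Both rings line up, so I'll go straight down, slowing near the end.

>>> {"method": "drive_tool", "body": {
  "motion": [
    [[-1,-7,13],[0,0,0]],
    [[-1,-7,13],[0,0,0]],
    [[0,-7,13],[0,0,0]],
    [[0,-5,10],[0,0,0]],
    [[0,-4,7],[0,0,0]]
  ]
}}

```text
time_s: 10.1
position: [0.494, -0.1175, 0.0588]
tcp_rot: [[-0.707, 0.624, 0.334], [0.708, 0.62, 0.339], [0.004, 0.476, -0.88]]
force: [0.4, -0.2, -1.9]
opening: 0.024
grasp_force: 30.3
```

>>> {"method": "drive_tool", "body": {
  "motion": [
    [[0,-3,5],[0,0,0]],
    [[0,-2,4],[0,0,0]],
    [[0,-1,2],[0,0,0]],
    [[0,0,0],[0,0,0]],
    [[0,0,0],[0,0,0]]
  ]
}}

```text
time_s: 10.6
position: [0.4941, -0.1176, 0.0473]
tcp_rot: [[-0.707, 0.623, 0.335], [0.707, 0.621, 0.338], [0.003, 0.476, -0.879]]
force: [0.9, -0.0, -2.7]
opening: 0.021
grasp_force: 30.3
```

Run:
```python
from plan import *
T,RT=grasp(np.array([.5412,-.072,.050]),D(45),0,.075,D(61.7),.0145)
for i in range(4): delta(T,RT); capture("top")
```

```text
t 10.6 shift now-frame mm [-1.1 -5.5  7.6] target-frame [-1.1 -5.5  7.6] rotvec [ 0.0022 -0.0024 -0.0017] F [ 0.9 -0.  -2.7] J [ -44.   41.  116.   54.   36. -137.] open 0.021 30.3
t 10.65 shift now-frame mm [-1.1 -5.5  7.6] target-frame [-1.1 -5.5  7.7] rotvec [ 0.0022 -0.0023 -0.0017] F [ 0.4  1.1 -1.6] J [ -44.   41.  116.   54.   36. -137.] open 0.022 30.3
t 10.7 shift now-frame mm [-1.1 -5.5  7.7] target-frame [-1.1 -5.5  7.7] rotvec [ 0.0022 -0.0023 -0.0017] F [-0.2 -0.2 -2.1] J [ -44.   41.  116.   54.   36. -137.] open 0.019 30.3
t 10.75 shift now-frame mm [-1.1 -5.5  7.6] target-frame [-1.1 -5.5  7.7] rotvec [ 0.0021 -0.0023 -0.0016] F [-0.7 -0.2 -2.5] J [ -44.   41.  116.   54.   36. -137.] open 0.021 30.3
```

>>> {"method": "drive_tool", "body": {
  "motion": [
    [[0,-1,2],[0,0,0]],
    [[0,-1,2],[0,0,0]],
    [[0,-1,1],[0,0,0]],
    [[0,0,0],[0,0,0]],
    [[0,0,0],[0,0,0]]
  ]
}}

```text
time_s: 11.3
position: [0.4938, -0.1177, 0.0412]
tcp_rot: [[-0.707, 0.623, 0.335], [0.707, 0.62, 0.339], [0.004, 0.476, -0.879]]
force: [0.5, -0.3, -0.8]
opening: 0.027
grasp_force: 30.0
```

>>> {"method": "drive_tool", "body": {
  "motion": [
    [[0,-0.5,0.9],[0,0,0]],
    [[0,0,0],[0,0,0]],
    [[0,-0.5,0.9],[0,0,0]],
    [[0,0,0],[0,0,0]],
    [[0,0,0],[0,0,0]]
  ]
}}

```text
time_s: 11.8
position: [0.4937, -0.118, 0.0404]
tcp_rot: [[-0.707, 0.623, 0.336], [0.708, 0.62, 0.338], [0.002, 0.477, -0.879]]
force: [-6.1, -3.4, 12.0]
opening: 0.021
grasp_force: 30.0
```

>>> {"method": "drive_tool", "body": {
  "motion": [
    [[0,-0.9,-0.5],[0,0,0]],
    [[0,-0.9,-0.5],[0,0,0]],
    [[0,0,0],[0,0,0]],
    [[0,0,0],[0,0,0]]
  ]
}}

```text
time_s: 12.2
position: [0.4927, -0.1189, 0.0397]
tcp_rot: [[-0.707, 0.623, 0.336], [0.707, 0.62, 0.34], [0.003, 0.477, -0.879]]
force: [1.0, 0.8, 6.3]
opening: 0.026
grasp_force: 30.0
```

Run:
```python
from plan import *
T,RT=grasp(np.array([.5412,-.072,.050]),D(45),0,.075,D(61.7),.0145)
delta(T,RT); s=read_state(); print(s["position"],s["force"],s["moment"])
# large-lid rim in scene now vs before: front edge rows / extents
for f in("p2_scene",None):
    im=cv2.imread(f"pics/{f}.png") if f else capture("scene")[:,:,::-1].copy()
    if not f: cv2.imwrite("pics/p3_scene.png",im)
    m=((cv2.cvtColor(im,cv2.COLOR_BGR2HSV)[...,1]<40)&(im.max(2)>110)).astype(np.uint8); m=cv2.morphologyEx(m,cv2.MORPH_OPEN,np.ones((9,9)))
    r=m[235:262]; print([ (int(np.flatnonzero(q[180:320])[0])+180,int(np.flatnonzero(q[180:320])[-1])+180) if q[180:320].any() else None for q in r[::3]])
```

```text
t 12.2 shift now-frame mm [-1.1 -0.3  1.8] target-frame [-1.1 -0.3  1.8] rotvec [ 0.0038 -0.0027 -0.0021] F [1.  0.8 6.3] J [ -44.   42.  116.   55.   36. -138.] open 0.026 30.0
[ 0.49271652 -0.11887789  0.03968791] [0.98262255 0.78023859 6.29939788] [ 0.29860412 -0.48909657 -0.0086752 ]
[(213, 284), (213, 284), (180, 282), (180, 280), (180, 277), (180, 274), (180, 269), (180, 261), (180, 183)]
[(213, 284), (213, 284), (180, 282), (180, 280), (180, 260), (180, 228), (180, 184), (180, 184), (180, 183)]
```

The force is now purely vertical, so the crown is resting on the floor. I'll open a little and draw back along the flank.

>>> {"method": "drive_tool", "body": {
  "motion": [
    [[0,0,0],[0,0,0]],
    [[0,0,0],[0,0,0]],
    [[0,0,0],[0,0,0]]
  ],
  "gripper": 0.09
}}

```text
time_s: 12.55
position: [0.4925, -0.1188, 0.0392]
tcp_rot: [[-0.707, 0.623, 0.335], [0.707, 0.62, 0.339], [0.004, 0.477, -0.879]]
force: [2.4, 1.5, 2.4]
opening: 0.086
grasp_force: 2.0
```

>>> {"method": "drive_tool", "body": {
  "motion": [
    [[0,0,-2],[0,0,0]],
    [[0,0,-3],[0,0,0]],
    [[0,0,-5],[0,0,0]],
    [[0,0,-8],[0,0,0]]
  ]
}}

```text
time_s: 12.95
position: [0.4856, -0.1255, 0.0549]
tcp_rot: [[-0.707, 0.624, 0.333], [0.707, 0.621, 0.338], [0.004, 0.475, -0.88]]
force: [-1.0, -0.7, 0.1]
opening: 0.087
grasp_force: 0.0
```

>>> {"method": "drive_tool", "body": {
  "motion": [
    [[0,0,-20],[0,0,0]],
    [[0,0,-30],[0,0,0]],
    [[0,0,-30],[0,0,0]],
    [[0,0,-30],[0,0,0]],
    [[0,0,-10],[0,0,0]]
  ]
}}

```text
time_s: 13.45
position: [0.4459, -0.168, 0.1626]
tcp_rot: [[-0.706, 0.623, 0.337], [0.709, 0.622, 0.334], [-0.002, 0.474, -0.88]]
force: [0.0, -0.1, 0.2]
opening: 0.091
grasp_force: 0.0
```

Run:
```python
from plan import *
s=read_state(); print(s["time_s"],s["position"],s["force"],s["joint_positions"].round())
look("p4",[dict(C=np.array([.5412,-.072,.050]),yaw=0,tilt=0,r=.075),dict(C=np.array([.5412,-.072,.043]),yaw=0,tilt=0,r=.095)],(185,170),(265,125))
im=cv2.imread("pics/scene0.png")[200:320,95:225]
```

```text
13.45 [ 0.44589801 -0.16797972  0.16264233] [ 0.03776161 -0.05697774  0.1871454 ] [ -53.   26.  114.   37.   51. -124.]
```

View pics/p4.png

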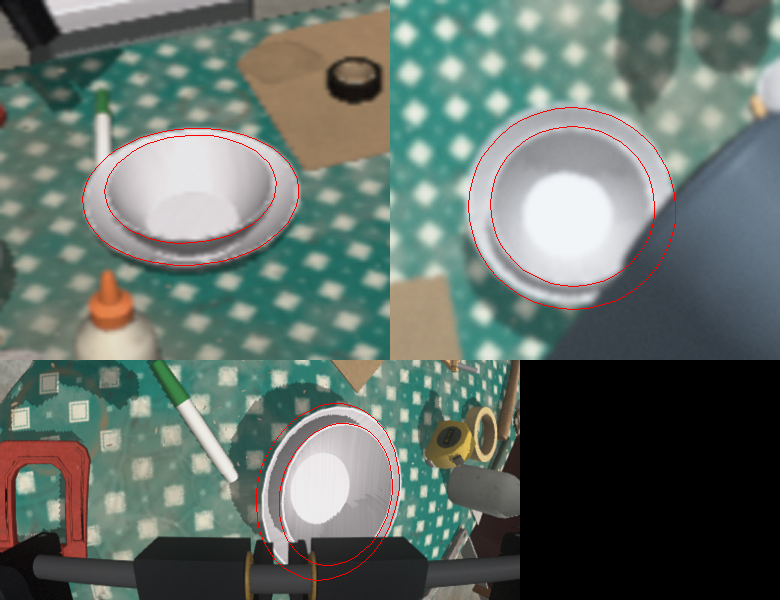

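The picture shows the medium lid nested concentrically: both rims coincide with the predicted rings, and in the top view they're centred at (570,207). Next is the small lid. I'll get the stand's heading from the wood edges in the first top picture.

Run:
```python
from plan import *
im=cv2.imread("pics/top0.png"); b,g,r=[im[...,i].astype(int) for i in range(3)]
for k,(x0,x1,y0,y1) in {"small":(380,440,165,212),"medium":(180,240,205,250)}.items():
    m=np.zeros(b.shape,np.uint8); m[y0:y1,x0:x1]=((r-b>45)&(r>150))[y0:y1,x0:x1]
    m=cv2.morphologyEx(m,cv2.MORPH_OPEN,np.ones((3,3)))
    n,l,st,_=cv2.connectedComponentsWithStats(m); l=(l==1+st[1:,4].argmax())
    if k=="small":
        for y in range(y0,y1,2):
            q=np.flatnonzero(l[y]); print(y,(q[0],q[-1]) if len(q) else None,end=" ")
        print()
    P=[]
    rr=cv2.minAreaRect(cv2.findNonZero(l.astype(np.uint8))); w=[ray("top",u,.01)[:2] for u in cv2.boxPoints(rr)]
    print(k,rr,[(round(float(np.degrees(np.arctan2(*(w[(i+1)%4]-w[i])[::-1])))),round(float(np.hypot(*(w[(i+1)%4]-w[i]))),3)) for i in range(4)])
    ys=[y for y in range(y0,y1) if l[y].sum()>22] if k=="small" else []
    for side in(0,-1):
        if not ys: break
        p=np.array([ray("top",(np.flatnonzero(l[y])[side]+(-.5 if side==0 else .5),y),.01)[:2] for y in ys])
        v=cv2.fitLine(p.astype(np.float32),cv2.DIST_HUBER,0,.001,.001).ravel(); print("edge yaw",np.degrees(np.arctan(v[1]/v[0])),v[2:],p[0],p[-1])
```

```text
165 None 167 None 169 None 171 None 173 None 175 None 177 None 179 (np.int64(420), np.int64(423)) 181 (np.int64(414), np.int64(423)) 183 (np.int64(409), np.int64(424)) 185 (np.int64(407), np.int64(425)) 187 (np.int64(407), np.int64(426)) 189 (np.int64(408), np.int64(426)) 191 (np.int64(408), np.int64(427)) 193 (np.int64(409), np.int64(428)) 195 (np.int64(409), np.int64(428)) 197 (np.int64(410), np.int64(428)) 199 (np.int64(410), np.int64(426)) 201 (np.int64(411), np.int64(419)) 203 None 205 None 207 None 209 None 211 None 
small ((417.1500244140625, 190.94998168945312), (20.871028900146484, 19.28989028930664), 71.56504821777344) [(-78, 0.056), (-172, 0.06), (101, 0.055), (8, 0.059)]
medium ((209.5, 227.5), (43.0, 59.0), 90.0) [(-97, 0.166), (174, 0.121), (83, 0.163), (-5, 0.121)]
```

```bash
cat >> plan.py <<'E'
sml=dict(C=np.array([.611,-.305,.0978]),yaw=D(9),tilt=D(40),r=.058,flank=D(70.35))
E
python3 - <<'E'
from plan import *
P,R=grasp(**sml,depth=.016); B=P-R[:,2]*.12; print(P,B,R.round(2))
s=read_state();p=np.array(s["position"]);Rn=np.array(s["tcp_rot"])
mid=(p+B)/2; mid[2]=.25
rows([(mid,Slerp([0,1],Ro.from_matrix([Rn,R]))(.5).as_matrix(),6),(B,R,7)])
M=np.array([[0,-1,0],[1,0,0],[0,0,1.]]); E=lambda q,a:Ro.from_euler(q,a,degrees=True).as_matrix()
for j1,pt in((-40,125),(-45,135)): print(Ro.from_matrix(E("ZY",[j1,pt]).T@R@M.T).as_euler("ZYZ",degrees=True).round())
E
```

```text
[ 0.56300994 -0.31260088  0.11955868] [ 0.60422665 -0.30607279  0.23206898] [[-0.16  0.93 -0.34]
 [ 0.99  0.15 -0.05]
 [ 0.   -0.35 -0.94]]
[[[-18,8,-13],[0.07,-0.0,0.05]],[[-17,8,-13],[0.07,-0.01,0.06]],[[-16,8,-13],[0.07,-0.0,0.05]],[[-17,8,-14],[0.06,-0.01,0.05]],[[-16,8,-15],[0.07,0.0,0.06]]]
[[[-16,8,-15],[0.07,-0.0,0.05]],[[-14,5,2],[0.06,-0.01,0.05]],[[-14,7,2],[0.06,0.0,0.04]],[[-13,6,1],[0.06,-0.0,0.05]],[[-13,8,1],[0.06,-0.01,0.05]]]
[[[-13,8,0],[0.05,0.0,0.04]],[[-13,9,1],[0.06,-0.0,0.05]],[[-12,9,-1],[0.06,-0.01,0.04]]]
end [ 0.6039 -0.3063  0.2324] max 18 0.07
[-16.  69. -41.]
[-19.  59. -42.]
```

>>> {"method": "drive_tool", "body": {
  "motion": [
    [[-18,8,-13],[0.07,0,0.05]],
    [[-17,8,-13],[0.07,-0.01,0.06]],
    [[-16,8,-13],[0.07,0,0.05]],
    [[-17,8,-14],[0.06,-0.01,0.05]],
    [[-16,8,-15],[0.07,0,0.06]]
  ],
  "gripper": 0.7
}}

```text
time_s: 14.1
position: [0.5119, -0.2231, 0.2335]
tcp_rot: [[-0.497, 0.863, 0.086], [0.865, 0.485, 0.131], [0.072, 0.14, -0.988]]
force: [-0.1, 1.0, -0.2]
opening: 0.457
grasp_force: 0.0
```

>>> {"method": "drive_tool", "body": {
  "motion": [
    [[-16,8,-15],[0.07,0,0.05]],
    [[-14,5,2],[0.06,-0.01,0.05]],
    [[-14,7,2],[0.06,0,0.04]],
    [[-13,6,1],[0.06,0,0.05]],
    [[-13,8,1],[0.06,-0.01,0.05]]
  ]
}}

```text
time_s: 14.6
position: [0.5708, -0.2744, 0.2367]
tcp_rot: [[-0.28, 0.941, -0.189], [0.959, 0.284, -0.009], [0.045, -0.184, -0.982]]
force: [-0.8, -0.1, -1.1]
opening: 0.699
grasp_force: 0.0
```

>>> {"method": "drive_tool", "body": {
  "motion": [
    [[-13,8,0],[0.05,0,0.04]],
    [[-13,9,1],[0.06,0,0.05]],
    [[-12,9,-1],[0.06,-0.01,0.04]],
    [[0,0,0],[0,0,0]],
    [[0,0,0],[0,0,0]]
  ]
}}

```text
time_s: 15.1
position: [0.6038, -0.3045, 0.229]
tcp_rot: [[-0.164, 0.924, -0.345], [0.986, 0.155, -0.054], [0.004, -0.349, -0.937]]
force: [-0.2, -0.1, -0.0]
opening: 0.697
grasp_force: 0.0
```

Run:
```python
from plan import *
P,R=grasp(**sml,depth=.016);delta(P,R)
s=read_state(); np.save("s3.npy",dict(p=np.array(s["position"]),R=np.array(s["tcp_rot"])),allow_pickle=True)
im=capture("wrist")[:,:,::-1].copy(); cv2.imwrite("pics/w3_raw.png",im)
c=np.mean([wproj(s,x) for x in rim(**sml)],0); print(c)
x0,y0=(np.clip(c-[130,110],0,None)).astype(int); k=3
v=cv2.resize(im[y0:y0+200,x0:x0+266],None,fx=3,fy=3,interpolation=cv2.INTER_CUBIC); print(x0,y0)
for yaw,col in((9,(0,0,255)),(17,(255,0,0))):
    q=dict(sml,yaw=D(yaw)); cv2.polylines(v,[((np.array([wproj(s,x) for x in rim(**q)])-[x0,y0]+.5)*3).round().astype(int)],True,col,1)
cv2.imwrite("pics/w3.png",v)
```

```text
t 15.1 shift now-frame mm [ -1.7  -0.7 117. ] target-frame [ -1.7  -0.9 117. ] rotvec [-0.0018 -0.0007  0.0084] F [-0.2 -0.1 -0. ] J [-30.  43.  59. -13.  94. -39.] open 0.697 0.0
[335.31762516 208.16767681]
205 98
```

View pics/w3.png

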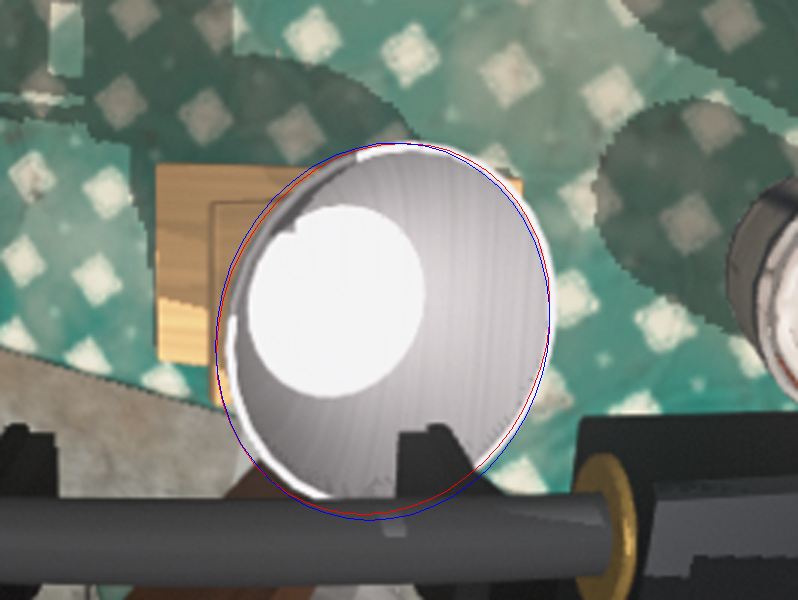

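The wrist picture shows the small lid clearly. Its outer rim spans columns 228 to 553 in the crop, 3 px from the prediction at the raised edge. The foot corner is at (157,164), its left edge runs to (157,360), and its upper edge runs to about (522,180). I'll take the yaw from these edges.

Run:
```python
from plan import *
s=np.load("s3.npy",allow_pickle=True).item()
i=camera_info("wrist");T=np.array(i["T_tool_cam"]);f=210/np.tan(np.radians(i["fovy"])/2)
def un(c,z):
    px=np.array(c)/3-.5+[205,98]; d=px-[i["cx"],i["cy"]]; r=np.hypot(*d); th=r/f
    v=np.array([*(np.sin(th)*d/r),np.cos(th)]); v=s["R"]@T[:3,:3]@v; o=s["p"]+s["R"]@T[:3,3]; return o+v*(z-o[2])/v[2]
for z in(.008,.015):
    A,Bc,C=un((157,164),z),un((157,360),z),un((522,181),z)
    a=lambda d:np.degrees(np.arctan2(d[1],d[0])).round(1)
    print(z,A.round(3),Bc.round(3),C.round(3),"left edge-90:",a(A-Bc)-90,np.hypot(*(A-Bc)[:2]),"top edge:",a(C-A),np.hypot(*(C-A)[:2]))
print("board edge", a(un((212,203),.09)-un((212,400),.09))-90)
```

```text
0.008 [ 0.485 -0.282  0.008] [ 0.498 -0.366  0.008] [ 0.634 -0.258  0.008] left edge-90: 8.599999999999994 0.08509385345411881 top edge: 9.1 0.14995167343862065
0.015 [ 0.489 -0.281  0.015] [ 0.501 -0.364  0.015] [ 0.634 -0.258  0.015] left edge-90: 8.599999999999994 0.08349783223314135 top edge: 9.1 0.14713917825577927
board edge 9.299999999999997
```

Yaw is 9.0° (the foot measures 85 × 150 mm, as specified), so the plan stands. Descending and gripping.

>>> {"method": "drive_tool", "body": {
  "motion": [
    [[-1,1,30],[0,0,0.008]],
    [[-1,1,30],[0,0,0]],
    [[0,0,28],[0,0,0]],
    [[0,0,17],[0,0,0]],
    [[0,0,10],[0,0,0]]
  ],
  "gripper": 0.6
}}

```text
time_s: 15.65
position: [0.5648, -0.3132, 0.1223]
tcp_rot: [[-0.154, 0.926, -0.344], [0.988, 0.144, -0.054], [-0.001, -0.349, -0.937]]
force: [0.5, -0.2, -0.6]
opening: 0.605
grasp_force: 0.0
```

>>> {"method": "drive_tool", "body": {
  "motion": [
    [[0,0,0],[0,0,0]],
    [[0,0,0],[0,0,0]],
    [[0,0,0],[0,0,0]],
    [[0,0,0],[0,0,0]],
    [[0,0,0],[0,0,0]]
  ],
  "gripper": 0
}}

```text
time_s: 16.15
position: [0.5676, -0.3142, 0.1242]
tcp_rot: [[-0.155, 0.927, -0.341], [0.988, 0.144, -0.057], [-0.004, -0.345, -0.938]]
force: [-0.1, 0.2, -0.0]
opening: 0.237
grasp_force: 0.0
```

>>> {"method": "drive_tool", "body": {
  "motion": [
    [[0,0,0],[0,0,0]],
    [[0,0,0],[0,0,0]],
    [[0,0,0],[0,0,0]],
    [[0,0,0],[0,0,0]],
    [[0,0,0],[0,0,0]]
  ]
}}

```text
time_s: 16.65
position: [0.5671, -0.3139, 0.1234]
tcp_rot: [[-0.155, 0.927, -0.342], [0.988, 0.144, -0.056], [-0.003, -0.346, -0.938]]
force: [0.7, -0.3, 1.3]
opening: 0.027
grasp_force: 30.0
```

Run:
```python
from plan import *
P,R=grasp(**sml,depth=.013);delta(P,R)
s=read_state();p0=np.array(s["position"]);R0=np.array(s["tcp_rot"]);U=p0+[0,0,.11]
rows([(p0+[0,0,.02],R0,2),(U,R0,3)])
M=np.array([[0,-1,0],[1,0,0],[0,0,1.]]); E=lambda q,a:Ro.from_euler(q,a,degrees=True).as_matrix()
for yaw in(20,35,50):
    T,RT=grasp(np.array([.5412,-.072,.15]),D(yaw),0,.058,D(70.35),.013)
    for j1,pt in((-25,135),(-35,140)): print(yaw,Ro.from_matrix(E("ZY",[j1,pt]).T@RT@M.T).as_euler("ZYZ",degrees=True).round())
T,RT=grasp(np.array([.5412,-.072,.15]),D(40),0,.058,D(70.35),.013); print(T)
rows([(T,RT,15)],start=(U,R0))
```

```text
t 16.65 shift now-frame mm [ 2.  -2.2  2. ] target-frame [ 2.  -2.2  2. ] rotvec [ 0.0013  0.0023 -0.0028] F [ 0.7 -0.3  1.3] J [-33.  46.  70. -14.  80. -37.] open 0.027 30.0
[[[0,-3,-9],[-0.0,-0.0,0.0]],[[0,-4,-10],[-0.0,-0.0,0.0]],[[0,-10,-28],[-0.0,-0.0,0.0]],[[0,-11,-28],[-0.0,-0.0,0.0]],[[0,-10,-28],[-0.0,-0.0,0.0]]]
end [ 0.5671 -0.3136  0.2332] max 28 0.0
20 [ 26.  33. -65.]
20 [ 31.  32. -80.]
35 [ 28.  38. -81.]
35 [ 31.  37. -95.]
50 [ 28.  43. -95.]
50 [  30.   42. -108.]
[ 0.50120038 -0.10556367  0.13826147]
[[[14,0,7],[-0.05,0.0,-0.04]],[[15,1,6],[-0.04,0.0,-0.03]],[[14,0,7],[-0.05,0.0,-0.04]],[[15,1,7],[-0.04,0.0,-0.04]],[[14,1,7],[-0.05,0.0,-0.03]]]
[[[14,1,6],[-0.04,0.0,-0.04]],[[15,2,7],[-0.05,0.0,-0.04]],[[14,1,7],[-0.04,0.0,-0.04]],[[14,2,7],[-0.05,0.0,-0.03]],[[14,2,7],[-0.04,0.0,-0.04]]]
[[[14,2,8],[-0.05,0.0,-0.04]],[[14,3,7],[-0.04,0.0,-0.03]],[[13,3,7],[-0.05,0.0,-0.04]],[[14,2,8],[-0.04,0.0,-0.04]],[[14,3,8],[-0.05,-0.0,-0.03]]]
end [ 0.5007 -0.1056  0.1378] max 15 0.05
```

>>> {"method": "drive_tool", "body": {
  "motion": [
    [[0,-3,-9],[0,0,0]],
    [[0,-4,-10],[0,0,0]],
    [[0,-10,-28],[0,0,0]],
    [[0,-11,-28],[0,0,0]],
    [[0,-10,-28],[0,0,0]]
  ]
}}

```text
time_s: 17.15
position: [0.5668, -0.3138, 0.235]
tcp_rot: [[-0.155, 0.927, -0.342], [0.988, 0.144, -0.057], [-0.003, -0.347, -0.938]]
force: [-0.4, -0.5, -1.3]
opening: 0.026
grasp_force: 30.0
```

>>> {"method": "drive_tool", "body": {
  "motion": [
    [[14,0,7],[-0.05,0,-0.04]],
    [[15,1,6],[-0.04,0,-0.03]],
    [[14,0,7],[-0.05,0,-0.04]],
    [[15,1,7],[-0.04,0,-0.04]],
    [[14,1,7],[-0.05,0,-0.03]]
  ]
}}

```text
time_s: 17.65
position: [0.545, -0.2436, 0.2018]
tcp_rot: [[-0.325, 0.937, -0.124], [0.945, 0.328, -0.002], [0.039, -0.118, -0.992]]
force: [0.3, -0.8, -1.4]
opening: 0.024
grasp_force: 30.0
```

>>> {"method": "drive_tool", "body": {
  "motion": [
    [[14,1,6],[-0.04,0,-0.04]],
    [[15,2,7],[-0.05,0,-0.04]],
    [[14,1,7],[-0.04,0,-0.04]],
    [[14,2,7],[-0.05,0,-0.03]],
    [[14,2,7],[-0.04,0,-0.04]]
  ]
}}

```text
time_s: 18.15
position: [0.5225, -0.1745, 0.1709]
tcp_rot: [[-0.498, 0.864, 0.075], [0.866, 0.491, 0.089], [0.04, 0.109, -0.993]]
force: [-0.3, -0.2, -2.2]
opening: 0.024
grasp_force: 30.1
```

>>> {"method": "drive_tool", "body": {
  "motion": [
    [[14,2,8],[-0.05,0,-0.04]],
    [[14,3,7],[-0.04,0,-0.03]],
    [[13,3,7],[-0.05,0,-0.04]],
    [[14,2,8],[-0.04,0,-0.04]],
    [[14,3,8],[-0.05,0,-0.03]]
  ]
}}

```text
time_s: 18.65
position: [0.5009, -0.1052, 0.1385]
tcp_rot: [[-0.642, 0.721, 0.26], [0.766, 0.605, 0.216], [-0.002, 0.338, -0.941]]
force: [0.3, 0.1, -1.5]
opening: 0.028
grasp_force: 30.1
```

>>> {"method": "drive_tool", "body": {
  "motion": [
    [[0,0,0],[0,0,0]],
    [[0,0,0],[0,0,0]],
    [[0,0,0],[0,0,0]]
  ]
}}

```text
time_s: 18.95
position: [0.5022, -0.1067, 0.1385]
tcp_rot: [[-0.64, 0.723, 0.259], [0.768, 0.603, 0.213], [-0.002, 0.336, -0.942]]
force: [0.3, -0.4, -1.6]
opening: 0.027
grasp_force: 30.1
```

Run:
```python
from plan import *
T,RT=grasp(np.array([.5412,-.072,.15]),D(40),0,.058,D(70.35),.011);delta(T,RT)
look("p5",[],(185,150),(265,125))
# held rim: back (upper) edge in scene against the cloth: extents of white region rows
im=cv2.imread("pics/p5_scene.png"); hsv=cv2.cvtColor(im,cv2.COLOR_BGR2HSV)
m=((hsv[...,1]<45)&(hsv[...,2]>90)).astype(np.uint8)
for y in range(176,224,4):
    q=np.flatnonzero(m[y,195:315])+195; print(y,(q[0],q[-1]) if len(q) else None,end=" ")
P=np.array([proj("scene",x) for x in rim(C=np.array([.5412,-.072,.15]),yaw=0,tilt=0,r=.058)]); print("pred x",P[:,0].min(),P[:,0].max(),"y",P[:,1].min(),P[:,1].max())
```

```text
t 18.95 shift now-frame mm [ 1.5 -0.1 -1.8] target-frame [ 1.5 -0.1 -1.8] rotvec [-0.0005  0.0033 -0.0027] F [ 0.3 -0.4 -1.6] J [-36.  27. 111.  30.  40. -99.] open 0.027 30.1
176 (np.int64(265), np.int64(298)) 180 (np.int64(195), np.int64(279)) 184 (np.int64(250), np.int64(271)) 188 (np.int64(266), np.int64(266)) 192 (np.int64(202), np.int64(264)) 196 (np.int64(233), np.int64(266)) 200 (np.int64(203), np.int64(269)) 204 (np.int64(222), np.int64(271)) 208 (np.int64(195), np.int64(274)) 212 (np.int64(195), np.int64(270)) 216 (np.int64(195), np.int64(279)) 220 (np.int64(195), np.int64(282)) pred x 222.6823462794015 268.76837290843736 y 187.7988495551293 214.71837631972582
```

>>> {"method": "drive_tool", "body": {
  "motion": [
    [[1,-5,15],[0,0,0]],
    [[0,-5,15],[0,0,0]],
    [[0,-5,14],[0,0,0]],
    [[0,-4,12],[0,0,0]],
    [[0,-3,8],[0,0,0]]
  ]
}}

```text
time_s: 19.6
position: [0.5009, -0.1043, 0.0692]
tcp_rot: [[-0.64, 0.724, 0.257], [0.768, 0.603, 0.216], [0.001, 0.336, -0.942]]
force: [0.3, 0.3, -1.1]
opening: 0.023
grasp_force: 30.1
```

>>> {"method": "drive_tool", "body": {
  "motion": [
    [[0,-2,6],[0,0,0]],
    [[0,-2,4],[0,0,0]],
    [[0,-1,2],[0,0,0]],
    [[0,0,0],[0,0,0]],
    [[0,0,0],[0,0,0]]
  ]
}}

```text
time_s: 20.1
position: [0.5002, -0.1045, 0.0572]
tcp_rot: [[-0.64, 0.724, 0.258], [0.768, 0.603, 0.216], [0.001, 0.336, -0.942]]
force: [-0.9, 0.5, -1.4]
opening: 0.027
grasp_force: 30.1
```

Run:
```python
from plan import *
T,RT=grasp(np.array([.5412,-.072,.06]),D(40),0,.058,D(70.35),.0095);delta(T,RT)
```

```text
t 20.1 shift now-frame mm [-1.5 -2.9  4.9] target-frame [-1.5 -2.9  4.9] rotvec [-0.0003  0.0004 -0.0035] F [-0.9  0.5 -1.4] J [ -36.   37.  114.   41.   30. -112.] open 0.027 30.1
```

>>> {"method": "drive_tool", "body": {
  "motion": [
    [[-1,-1.2,0.7],[0,0,0]],
    [[0,-1,1.3],[0,0,0]],
    [[0,-0.3,0.9],[0,0,0]],
    [[0,0,0],[0,0,0]],
    [[0,0,0],[0,0,0]]
  ]
}}

```text
time_s: 20.6
position: [0.4996, -0.1061, 0.0533]
tcp_rot: [[-0.64, 0.724, 0.257], [0.768, 0.603, 0.216], [0.001, 0.336, -0.942]]
force: [0.1, -0.6, -0.8]
opening: 0.028
grasp_force: 30.1
```

>>> {"method": "drive_tool", "body": {
  "motion": [
    [[0,-0.3,0.9],[0,0,0]],
    [[0,0,0],[0,0,0]],
    [[0,0,0],[0,0,0]]
  ]
}}

```text
time_s: 20.9
position: [0.4996, -0.106, 0.0523]
tcp_rot: [[-0.64, 0.724, 0.257], [0.768, 0.603, 0.216], [0.001, 0.336, -0.942]]
force: [0.8, -0.5, -0.3]
opening: 0.025
grasp_force: 30.0
```

>>> {"method": "drive_tool", "body": {
  "motion": [
    [[0,-0.3,0.9],[0,0,0]],
    [[0,0,0],[0,0,0]],
    [[0,0,0],[0,0,0]]
  ]
}}

```text
time_s: 21.2
position: [0.4996, -0.106, 0.0514]
tcp_rot: [[-0.64, 0.724, 0.257], [0.768, 0.603, 0.216], [0.001, 0.336, -0.942]]
force: [0.0, -1.2, -0.6]
opening: 0.025
grasp_force: 30.0
```

>>> {"method": "drive_tool", "body": {
  "motion": [
    [[0,-0.3,0.9],[0,0,0]],
    [[0,0,0],[0,0,0]],
    [[0,0,0],[0,0,0]]
  ]
}}

```text
time_s: 21.5
position: [0.4996, -0.1061, 0.0512]
tcp_rot: [[-0.64, 0.724, 0.258], [0.768, 0.603, 0.216], [0.001, 0.336, -0.942]]
force: [-3.2, -1.7, 7.4]
opening: 0.029
grasp_force: 30.0
```

Floor contact is at the expected height. I'll relax 1 mm outward, open slightly and withdraw.

>>> {"method": "drive_tool", "body": {
  "motion": [
    [[0,-0.9,-0.3],[0,0,0]],
    [[0,0,0],[0,0,0]],
    [[0,0,0],[0,0,0]]
  ]
}}

```text
time_s: 21.8
position: [0.4992, -0.1066, 0.0509]
tcp_rot: [[-0.64, 0.724, 0.258], [0.768, 0.602, 0.216], [0.001, 0.337, -0.942]]
force: [-0.4, -0.2, 6.3]
opening: 0.025
grasp_force: 30.0
```

>>> {"method": "drive_tool", "body": {
  "motion": [
    [[0,0,0],[0,0,0]],
    [[0,0,0],[0,0,0]],
    [[0,0,0],[0,0,0]]
  ],
  "gripper": 0.09
}}

```text
time_s: 22.1
position: [0.4988, -0.1066, 0.0502]
tcp_rot: [[-0.64, 0.724, 0.257], [0.768, 0.603, 0.216], [0.002, 0.336, -0.942]]
force: [-0.5, -0.2, -1.1]
opening: 0.087
grasp_force: 0.0
```

>>> {"method": "drive_tool", "body": {
  "motion": [
    [[0,0,-2],[0,0,0]],
    [[0,0,-3],[0,0,0]],
    [[0,0,-5],[0,0,0]],
    [[0,0,-8],[0,0,0]]
  ]
}}

```text
time_s: 22.5
position: [0.494, -0.1105, 0.0676]
tcp_rot: [[-0.64, 0.724, 0.257], [0.768, 0.603, 0.216], [0.002, 0.336, -0.942]]
force: [0.4, -0.2, 0.4]
opening: 0.089
grasp_force: 0.0
```

>>> {"method": "drive_tool", "body": {
  "motion": [
    [[0,0,-20],[0,0,0]],
    [[0,0,-30],[0,0,0]],
    [[0,0,-30],[0,0,0]],
    [[0,0,-30],[0,0,0]],
    [[0,0,-20],[0,0,0]]
  ]
}}

```text
time_s: 23.0
position: [0.4605, -0.1394, 0.1921]
tcp_rot: [[-0.64, 0.724, 0.259], [0.769, 0.603, 0.214], [-0.001, 0.336, -0.942]]
force: [0.6, -0.1, 0.2]
opening: 0.098
grasp_force: 0.0
```

>>> {"method": "drive_tool", "body": {
  "motion": [
    [[-30,-15,-20],[0,0,0]],
    [[-30,-15,-20],[0,0,0]],
    [[-30,-15,-20],[0,0,0]],
    [[0,0,0],[0,0,0]],
    [[0,0,0],[0,0,0]]
  ]
}}

```text
time_s: 23.5
position: [0.4699, -0.2484, 0.2316]
tcp_rot: [[-0.639, 0.725, 0.257], [0.769, 0.602, 0.215], [0.001, 0.336, -0.942]]
force: [0.1, 0.8, -0.1]
opening: 0.094
grasp_force: 0.0
```

Run:
```python
from plan import *
s=read_state(); print(s["time_s"],s["position"],s["force"])
for n in("scene","top"): cv2.imwrite(f"pics/f_{n}.png",capture(n)[:,:,::-1])
# edge support of predicted rings: radial gradient peak offset (px) around each ring
def score(n,z,r,c):
    g=cv2.cvtColor(cv2.imread(f"pics/f_{n}.png"),cv2.COLOR_BGR2GRAY).astype(np.float32)
    c3=np.array([*c,z]); offs=np.arange(-8,8.1,.5); out=[]
    for a in np.radians(np.arange(0,360,30)):
        d=np.array([np.cos(a),np.sin(a),0]); pts=np.array([proj(n,c3+d*(r+o/1e3)) for o in offs]).astype(np.float32)
        v=cv2.remap(g,pts[None,:,0],pts[None,:,1],cv2.INTER_LINEAR).ravel(); out.append(float(offs[np.abs(np.gradient(v)).argmax()]))
    return out
for nm,z,r in(("small",.06,.058),("medium",.05,.075),("large",.043,.095)):
    for n in("scene","top"): print(nm,n,score(n,z,r,(.5412,-.072)))
```

```text
23.5 [ 0.4698942  -0.24836629  0.23158695] [ 0.09044217  0.7733549  -0.05363728]
small scene [-3.5, -3.0, -7.0, -4.0, -3.0, 1.5, 1.0, 2.0, -0.5, -4.0, -2.0, -3.5]
small top [-6.0, -6.0, -5.0, -3.5, 2.5, 4.0, -4.0, 2.5, -7.5, -6.0, 8.0, -6.5]
medium scene [-2.0, -2.0, -4.0, -2.5, -2.5, 8.0, 7.5, -7.5, -3.5, -4.5, -2.5, -3.0]
medium top [-4.5, -3.5, -2.5, -3.0, -8.0, -6.0, -5.0, 3.5, -3.5, -8.0, -4.5, -5.0]
large scene [-4.5, 3.0, 3.0, 1.0, -1.0, -1.5, -2.0, -2.0, -3.0, 0.5, 1.5, 1.5]
large top [5.5, 6.5, 4.0, 3.0, -2.5, -3.5, -1.5, -4.5, -4.5, -5.5, 2.5, 5.0]
```

The rim edges of all three lids lie within a few mm of the nested rings in the scene view, the contact height was as predicted, and the arm is clear. Handing in.

```bash
python3 -c "
from rig import *
print(hand_in())"
```

```text
the job is handed in; nothing more can be done
None
```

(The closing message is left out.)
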